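Clear small culture dishes from a tray into the clip-lid discard bin

ROBOT

A 6-joint arm with a two-finger parallel gripper is mounted at the origin on the work surface. World frame = base frame: x ahead of the robot, y to its left, z up, the work surface at z = 0. Lengths are in m, angles in rad, forces in N, time in s.
With the tool pointing down it reaches from about 0.275 to 0.775 m from the base axis. Payload 14.6 kg.
Tool frame: the origin (TCP) lies between the finger pads, 19 mm behind the fingertips; this is the grasp point; y points along the fingers, x is the direction in which the jaws open and shut, and the axes are right-handed (so a half turn about y gives the same grasp; the last joint's range is limited). The gripper opens to 85 mm and grips with 20 to 120 N. Pads are 22 mm wide; open, the fingers measure 114 mm over their backs; the gripper's body (76 mm by 85 mm) begins 54 mm behind the grasp point. The pads swing forward as they close: fully open they stand 13 mm farther back than shut.
Start: joints at [-1.337, 0.263, -0.048, 1.259, 0, 1.415], TCP at [0.199, -0.486, 0.25] pointing down, gripper open.
Joint ranges: [-2.65, 2.65], [-0.89, 1.7], [-1.18, 1.37], [-2.13, 2.11], [-1.35, 1.29], [-3.14, 3.14]. Speed limits (rad/s): [1.89, 1.89, 2.57, 2.79, 3.14, 3.14].

INTERFACE

Orientations are given as a unit quaternion [w, x, y, z].
In Python, from cell import * gives the robot as it stands.
- The arm moves only by the shell command python3 -m crank 'ROWS' [FORCE]. ROWS is text: rows parted by semicolons, each of 7 numbers parted by spaces: the shift along the world's x, y, z in m, then the turn, a rotation vector about the world's x, y, z in rad, then the opening, from 0 (shut) to 1 (fully open). In form: x y z ax ay az grip; .... A call has 1 to 20 rows; each row is the pose to reach, as a shift and turn from the pose commanded when the call began; what a row does not reach only later rows make up. A row lasts 1/12 s, in which the tool goes at most 41.7 mm and 7.16 degrees, less where a joint would pass 70% of its speed; a pose out of reach is approached as far as the arm can. A call with a gripper value outside its range is refused whole. The fingers move at their own pace and stop on an object; FORCE is the grip in N (left out, the last holds). Time passes only in rows, so rows that repeat a pose let the fingers close. It gives the time, the measured TCP pose, the force and the opening at its end, in the units of the state.
- get_state(): the state, without advancing time (a new reading comes with each control period).
- camera(name): name is "side" or "top" or "wrist"; returns (picture, depth): 480x640x3 uint8, red, green, blue; 480x640 float32, m along the optical axis (not along the pixel's ray), 0 where there is no reading.
- camera_info(name): a dict with "intrinsics" (3x3 intrinsics, pixels), "k1" (the pictures are not rectified: a ray, as slopes to the right and down, at radius r is drawn at 1 + k1 r^2 times it, then the intrinsics apply), "cam_to_world" (4x4, takes a point from camera to world coordinates); the wrist camera has in their place "mount" (4x4, takes a point from camera to tool coordinates, whose origin is the TCP and whose axes are the tool frame's). Camera axes: x right, y down, z forward; pixel columns grow to the right and rows downward; lengths in m; the calibration is good to about 2 mm. A picture is of the moment at which its call begins: read the wrist's pose just before it. camera_info takes no time and is no camera call.
- sign_off(): hands the job in, once; it reports no verdict.
The state is a dict: "time_s": time; "qpos": joint angles; "qvel": joint speeds; "tau": joint torques, N m; "eef_pos": TCP position; "tool_rot": TCP orientation; "wrist_force": force on the tool from outside, world axes, zero at the start; "torque": the same for the moment, N m; "gripper_width": opening from 0.0 (shut) to 1.0 (fully open).
Only numpy, scipy, OpenCV 4.12 (cv2) and the standard library are available. Lean on these libraries where they do the work, as an engineer would, in place of code of your own. Each camera call takes 0.05 s, during which the arm holds its last target. There are 200 camera calls.

TASK

Clear away the finished small culture dishes: gather the ones lying about on the bench onto the red-edged tray beside the one already on it, then carry the tray with all of them on it over to the discard bin and tip them in together over the tray's open edge. The bin's lid is clipped down: squeeze the two opposed side buttons of its handle together to free it and lift it off; when the dishes are in, put the tray back squarely on its mat and the lid back on the bin, fully down and clipped at both sides. Leave the bottle, the stack of large dishes and the beaker where they are.

Things in the scene. Friction and masses are not known exactly. Their poses are not given: they have to be found in the camera images.
- dish1: small closed culture dish, white with a green top, flat cylinder 40 mm diameter, 18 mm tall, 25 g, slippery (friction on the tray about 0.3, so it slides on the tray at 15 to 21 degrees of tilt); starts on the tray. Origin: centre of its underside, z up
- dish2: small closed culture dish, white with a green top, flat cylinder 40 mm diameter, 18 mm tall, 25 g, slippery (friction on the tray about 0.3, so it slides on the tray at 15 to 21 degrees of tilt); starts on the bench, or may be absent. Origin: centre of its underside, z up
- dish3: small closed culture dish, white with a green top, flat cylinder 40 mm diameter, 18 mm tall, 25 g, slippery (friction on the tray about 0.3, so it slides on the tray at 15 to 21 degrees of tilt); starts on the bench, or may be absent. Origin: centre of its underside, z up
- dish4: small closed culture dish, white with a green top, flat cylinder 40 mm diameter, 18 mm tall, 25 g, slippery (friction on the tray about 0.3, so it slides on the tray at 15 to 21 degrees of tilt); starts on the bench, or may be absent. Origin: centre of its underside, z up
- dish5: small closed culture dish, white with a green top, flat cylinder 40 mm diameter, 18 mm tall, 25 g, slippery (friction on the tray about 0.3, so it slides on the tray at 15 to 21 degrees of tilt); starts on the bench, or may be absent. Origin: centre of its underside, z up
- dish6: small closed culture dish, white with a green top, flat cylinder 40 mm diameter, 18 mm tall, 25 g, slippery (friction on the tray about 0.3, so it slides on the tray at 15 to 21 degrees of tilt); starts on the bench, or may be absent. Origin: centre of its underside, z up
- tray: loose aluminium tray, red low edges, 250 g: floor 128 (x) by 200 (y) mm, 3 mm thick; walls 4 mm thick, 12 mm high over the underside, on both x sides and the +y end; the -y end is open (the pouring edge). Origin: centre of the underside, z up. An upright flat handle plate stands at the +y end. It starts on the mat, axes along the mat's, dish1 on it
- tray_handle (a point): grip point on the tray's handle plate (60 mm wide in x, 10 mm thick in y, top 66 mm above the tray's underside): at the tray's (0, 105, 46) mm. Fingers from above close along the tray's y; with the TCP here the fingertips clear the dishes on the tray. Axes as the tray's
- tray_lip (a point): middle of the tray's open pouring edge, at its underside: the tray's (0, -100, 0) mm; axes as the tray's
- mat: thin black rubber mat fixed on the bench, 170 (x) by 240 (y) by 3 mm, the tray's place. Origin: centre of its underside; the tray sits on it 3 mm higher, axes parallel (tray handle towards the mat's +y)
- bin: white discard bin, fixed to the bench, outside 180 (x) by 164 (y) by 110 mm tall, open mouth 170 (x) by 130 (y) mm, floor 5 mm thick. Flanges 5 mm thick overhang inwards 12 mm at the top of its two y walls; the lid's bolts catch under them. Origin: centre of its underside, z up
- lid: slate-grey loose lid, 300 g: plate 184 (x) by 168 (y) by 5 mm. Origin: centre of the plate's underside, z up; in place it is at the bin's (0, 0, 110) mm, axes along the bin's. Two skirt bars (at x = -78 and +78 mm, along y, 125 mm long) hang 16 mm below the plate, enter the mouth with 2.5 to 3 mm play, and carry the lid on the bench, origin 16 mm up. Handle in the middle, top at 47 mm
- lid_grip (a point): between the lid's two black buttons, 31 mm above its origin: with the TCP here, fingers from above close on both along the lid's y. Button faces: 30 mm wide in x, from 9 to 41 mm above the origin, 64 mm apart at rest, 42 mm when fully squeezed
- clip_l (a joint): travel of the lid's +y spring button, m: 0 released, 0.011 fully pressed (4 N to start, 7 N fully in). It draws its steel bolt (7 mm thick, axis 10.5 mm under the lid's origin, tip 72.5 mm from the middle when released) in from under the bin's flange. The tip is round: it clears the flange while squeezed, and also snaps under it if the lid is pushed down
- clip_r (a joint): the same for the lid's -y button, m: 0 released (bolt out), 0.011 fully pressed (bolt in)
- reagent: amber reagent bottle with black cap, 64 mm diameter, 150 mm tall, loose; not part of the job. Origin: centre of its underside
- stack: stack of three large culture dishes, 90 mm diameter, 45 mm tall, loose; not part of the job. Origin: centre of its underside
- beaker: glass beaker, 72 mm diameter, 90 mm tall, loose; not part of the job. Origin: centre of its underside

How it is judged:
By the outcome, as a careful person would: the job done as asked, in the order asked, and still so for the second after the job is handed in, with the robot touching nothing.
Of dish2, dish3, dish4, dish5, dish6 only 3 to 5 are there at a start; the rules pass over those that are not, and their reading is None.
At some moment in a run one of dish2, dish3, dish4, dish5, dish6 may be knocked a few centimetres aside while the robot is not near it.
Once in a run the grip may slacken for a moment while it holds something.
It also fails if it takes over 192 s, if anything falls off the work surface, if the arm or the gripper's body presses on something with over 40 N, if the wrist force passes 120 N, or if a joint passes its speed limit or range.

## Working session

There is one attempt and no reset: what is moved stays moved. The work goes in short steps, Python scripts to look and compute and a shell command to move; the robot and the scene stay as the last step left them, time stands still between calls to the robot, and variables do not carry over. Pictures are saved under pics/ and viewed, about 12 in all and at most 16, crops included, and the job is handed in when it is done.

```bash
ls; mkdir -p pics; python3 - <<'E'
from cell import *
import cv2,numpy as np
s=get_state();print({k:np.round(v,3).tolist() for k,v in s.items()})
for n in ("top","side"):
    p,d=camera(n);cv2.imwrite(f"pics/{n}0.png",p[...,::-1]);np.savez(f"pics/{n}0.npz",p=p,d=d)
    i=camera_info(n);print(n,{k:np.round(v,4).tolist() for k,v in i.items()})
print(camera_info("wrist"))
E
```

```text
pics
{'time_s': 0.0, 'qpos': [-1.337, 0.264, -0.049, 1.259, 0.0, 1.415], 'qvel': [0.0, -0.0, -0.0, 0.0, -0.0, 0.0], 'tau': [0.002, -63.761, 38.457, 0.014, -0.0, -0.0], 'eef_pos': [0.199, -0.486, 0.25], 'tool_rot': [0.587, -0.587, 0.394, -0.394], 'wrist_force': [0.115, 0.655, -0.902], 'torque': [0.045, -0.005, -0.009], 'gripper_width': 0.996}
top {'intrinsics': [[437.9101, 0.0, 318.8589], [0.0, 437.9101, 237.2443], [0.0, 0.0, 1.0]], 'k1': 0.008, 'cam_to_world': [[-0.0281, -0.985, 0.1705, 0.3651], [-0.9996, 0.0292, 0.0036, 0.0081], [-0.0085, -0.1703, -0.9854, 0.9589], [0.0, 0.0, 0.0, 1.0]]}
side {'intrinsics': [[479.3843, 0.0, 313.0571], [0.0, 479.3843, 230.2739], [0.0, 0.0, 1.0]], 'k1': -0.0018, 'cam_to_world': [[0.697, -0.545, 0.4661, -0.056], [-0.717, -0.5178, 0.4667, -0.5604], [-0.013, -0.6595, -0.7516, 1.0494], [0.0, 0.0, 0.0, 1.0]]}
{'intrinsics': array([[344.07506278,   0.        , 317.61254355],
       [  0.        , 344.07506278, 239.44409483],
       [  0.        ,   0.        ,   1.        ]]), 'k1': -0.04602071136176653, 'mount': array([[ 9.99999183e-01,  8.22381709e-04,  9.78878528e-04,
        -1.04852056e-03],
       [-7.12042628e-04, -2.77663288e-01,  9.60678193e-01,
        -1.24316764e-01],
       [ 1.06184280e-03, -9.60678105e-01, -2.77662476e-01,
         7.01542933e-02],
       [ 0.00000000e+00,  0.00000000e+00,  0.00000000e+00,
         1.00000000e+00]])}
```

View pics/top0.png

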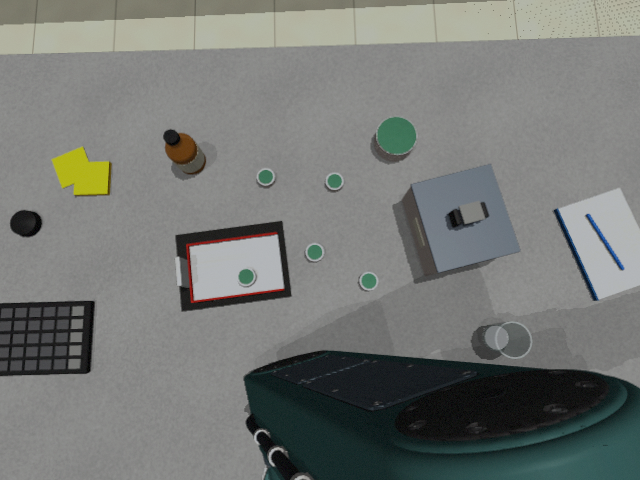

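View pics/side0.png

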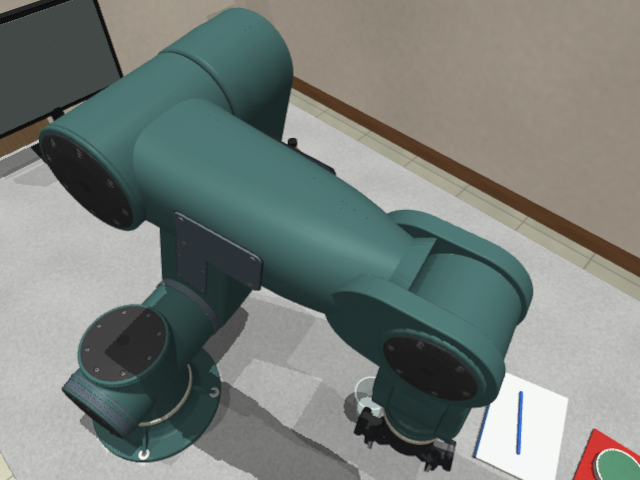

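```bash
cat > h.py <<'E'
from cell import *
import cv2,numpy as np
from scipy.spatial.transform import Rotation as R
def T(name,st=None):
    i=camera_info(name)
    if "cam_to_world" in i: return i,np.array(i["cam_to_world"])
    st=st or get_state();M=np.eye(4);w,x,y,z=st["tool_rot"];M[:3,:3]=R.from_quat([x,y,z,w]).as_matrix();M[:3,3]=st["eef_pos"]
    return i,M@i["mount"]
def rays(i,M,uv):
    K=np.array(i["intrinsics"]);d=np.array([i["k1"],0,0,0,0.])
    n=cv2.undistortPoints(np.float64(uv).reshape(-1,1,2),K,d).reshape(-1,2)
    v=np.c_[n,np.ones(len(n))]@M[:3,:3].T
    return M[:3,3],v,n
def onz(i,M,uv,z):
    c,v,_=rays(i,M,uv);return c+v*((z-c[2])/v[:,2])[:,None]
def dep(i,M,uv,d):
    c,v,_=rays(i,M,uv);return c+v*np.array([d[int(b),int(a)] for a,b in uv])[:,None]
def snap(name,f):
    st=get_state();p,d=camera(name);i,M=T(name,st);cv2.imwrite(f"pics/{f}.png",p[...,::-1]);np.savez(f"pics/{f}.npz",p=p,d=d,M=M);return p,d,i,M
def green(p):
    h=cv2.cvtColor(p,cv2.COLOR_RGB2HSV)
    return cv2.inRange(h,(60,100,60),(85,255,200))
def blobs(m,a=60):
    c,_=cv2.findContours(m,cv2.RETR_EXTERNAL,cv2.CHAIN_APPROX_NONE)
    return [k for k in c if cv2.contourArea(k)>a]
def dishes(p,d,i,M,z=.018,a=60):
    for k in blobs(green(p),a):
        (u,v),r=cv2.minEnclosingCircle(k);A=cv2.contourArea(k)
        if A/(np.pi*r*r)<.5: continue
        print("px",round(u),round(v),"r",round(r,1),"at z",z,onz(i,M,[(u,v)],z).round(4)[0],"depth",dep(i,M,[(u,v)],d).round(4)[0])
E
python3 - <<'E'
from h import *
for n in("top","side"):
    q=np.load(f"pics/{n}0.npz");i,M=T(n);print(n);dishes(q["p"],q["d"],i,M)
q=np.load("pics/top0.npz");p,d=q["p"],q["d"];i,M=T("top")
h=cv2.cvtColor(p,cv2.COLOR_RGB2HSV)
def box(m,name,z,a=500):
    for k in blobs(m,a):
        r=cv2.minAreaRect(k);b=cv2.boxPoints(r);w=onz(i,M,b,z)[:,:2];ap=cv2.approxPolyDP(k,8,True).reshape(-1,2)
        print(name,r[0],"c",w.mean(0).round(4),"sides",np.linalg.norm(w-np.roll(w,-1,0),axis=1).round(3),"corners",w.round(4).tolist(),"depth c",dep(i,M,[r[0]],d).round(3), "poly",onz(i,M,ap.astype(float),z)[:,:2].round(3).tolist() if len(ap)<9 else len(ap))
roi=np.zeros(p.shape[:2],np.uint8);roi[120:320,160:540]=255
box(cv2.inRange(h,(0,0,0),(180,120,50))&roi,"mat",.003)
red=(cv2.inRange(h,(0,150,80),(6,255,255))|cv2.inRange(h,(174,150,80),(180,255,255)))&roi
box(cv2.dilate(red,np.ones((3,3))),"tray",.012,100)
print(p[250,470],p[190,450],h[250,470],h[190,450])
l=cv2.inRange(h,(100,40,70),(125,140,200))&roi
box(l,"lid",.115)
E
```

```text
top
px 369 281 r 6.7 at z 0.018 [ 0.4307 -0.0926  0.018 ] depth [ 0.4305 -0.0923  0.0207]
px 246 276 r 6.9 at z 0.018 [0.4482 0.1716 0.018 ] depth [0.4478 0.1708 0.0227]
px 314 252 r 6.7 at z 0.018 [0.4968 0.0218 0.018 ] depth [0.4964 0.0218 0.0203]
px 334 181 r 6.3 at z 0.018 [ 0.6549 -0.0264  0.018 ] depth [ 0.6555 -0.0265  0.0159]
px 265 176 r 6.5 at z 0.018 [0.6696 0.1271 0.018 ] depth [0.6699 0.1273 0.0171]
px 396 135 r 18.8 at z 0.018 [ 0.7578 -0.1708  0.018 ] depth [ 0.747  -0.1659  0.0439]
side
mat (231.68994140625, 265.6746826171875) c [0.4741 0.2044] sides [0.245 0.168 0.237 0.168] corners [[0.5443, 0.3374], [0.5701, 0.0943], [0.4032, 0.0748], [0.3789, 0.311]] depth c [[0.473 0.204 0.005]] poly 10
tray (233.55975341796875, 266.9438781738281) c [0.4698 0.1985] sides [0.213 0.135 0.208 0.135] corners [[0.5253, 0.3138], [0.548, 0.1017], [0.4137, 0.0856], [0.392, 0.2927]] depth c [[0.47  0.2   0.005]] poly [[0.543, 0.101], [0.525, 0.305], [0.394, 0.292], [0.414, 0.09], [0.405, 0.285], [0.518, 0.294]]
[114 122 130] [110 117 127] [105  31 130] [108  34 127]
```

```bash
python3 - <<'E'
from h import *
s=get_state();w,x,y,z=s["tool_rot"];print(R.from_quat([x,y,z,w]).as_matrix().round(3))
q=np.load("pics/top0.npz");p,d=q["p"],q["d"];i,M=T("top");h=cv2.cvtColor(p,cv2.COLOR_RGB2HSV)
roi=np.zeros(p.shape[:2],np.uint8);roi[150:285,400:530]=255
l=cv2.inRange(h,(98,22,90),(125,90,160))&roi
dm=dep(i,M,[(470,250),(450,190),(470,212)],d);print(dm.round(3))
for k in blobs(cv2.morphologyEx(l,cv2.MORPH_OPEN,np.ones((5,5))),500):
    ap=cv2.approxPolyDP(k,6,True).reshape(-1,2);W=onz(i,M,ap.astype(float),.115);print(ap.tolist(),W.round(3).tolist())
    b=cv2.boxPoints(cv2.minAreaRect(k));W=onz(i,M,b,.115)[:,:2];e=W-np.roll(W,-1,0);print("c",W.mean(0),np.linalg.norm(e,axis=1),np.degrees(np.arctan2(e[:,1],e[:,0])))
E
python3 -m crank '0 0 .06 0 0 0 1;.03 .04 .08 0 0 0 1;.05 .08 .08 0 0 0 1;.07 .12 .08 0 0 0 1;.09 .16 .08 0 0 0 1;.11 .20 .08 0 0 0 1;.13 .235 .08 0 0 0 1;.15 .27 .08 0 0 0 1;.17 .305 .08 0 0 0 1;.19 .34 .08 0 0 0 1;.21 .37 .08 0 0 0 1;.23 .40 .08 0 0 0 1;.25 .43 .08 0 0 0 1;.26 .45 .08 0 0 0 1;.26 .45 .08 0 0 0 1;.26 .45 .08 0 0 0 1'
python3 - <<'E'
from h import *
print(get_state()["eef_pos"],get_state()["tool_rot"]);dishes(*snap("wrist","w1"),a=100);dishes(*snap("top","top1"));dishes(*snap("side","side1"))
E
```

```text
[[ 0.379 -0.     0.925]
 [-0.925  0.001  0.379]
 [-0.001 -1.     0.   ]]
[[ 0.477 -0.281  0.114]
 [ 0.599 -0.252  0.114]
 [ 0.543 -0.273  0.156]]
[[490, 165], [412, 184], [438, 271], [518, 251]] [[0.648, -0.336, 0.115], [0.613, -0.177, 0.115], [0.438, -0.216, 0.115], [0.473, -0.373, 0.115]]
c [ 0.54403318 -0.27694442] [0.1723513  0.18967044 0.16602269 0.18793199] [ 105.63128403   10.95323238  -74.8272826  -167.1548372 ]
time_s: 1.43
eef_pos: [0.4593, -0.0346, 0.3295]
tool_rot: [-0.588, 0.588, -0.393, 0.393]
wrist_force: [-0.6, -0.5, -0.0]
gripper_width: 0.999
[ 0.45925895 -0.03461207  0.32953029] [-0.58763263  0.58791554 -0.39342084  0.39276361]
px 378 39 r 14.6 at z 0.018 [ 0.6544 -0.0277  0.018 ] depth [ 0.6543 -0.0277  0.0185]
px 535 9 r 38.9 at z 0.018 [ 0.7559 -0.1797  0.018 ] depth [ 0.7416 -0.169   0.045 ]
px 620 468 r 22.0 at z 0.018 [ 0.5531 -0.7975  0.018 ] depth [ 0.5526 -0.7973  0.0189]
px 320 298 r 5.2 at z 0.018 [ 0.4301 -0.0937  0.018 ] depth [ 0.429  -0.0947  0.0202]
px 420 238 r 15.0 at z 0.018 [ 0.769  -0.1571  0.018 ] depth [ 0.7491 -0.1668  0.0429]
```

View pics/w1.png

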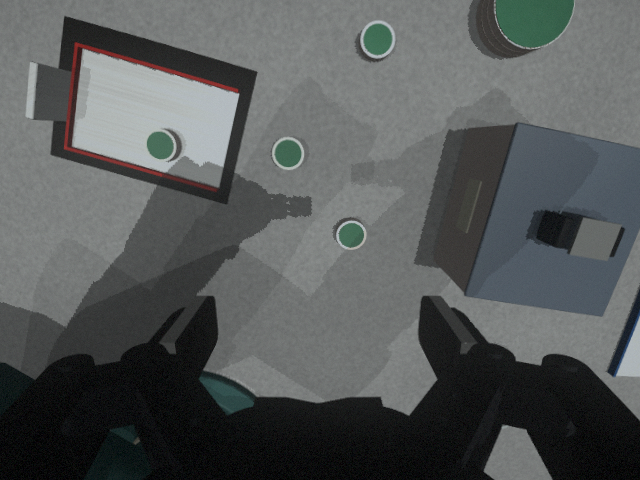

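View pics/side1.png

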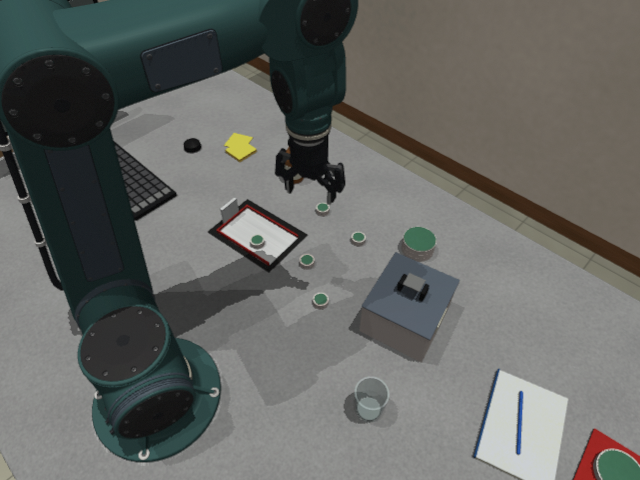

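```bash
cat >> h.py <<'E'
def rect(k,i,M,z,name):
    b=cv2.boxPoints(cv2.minAreaRect(k));W=onz(i,M,b,z)[:,:2];e=W-np.roll(W,-1,0)
    print(name,"c",W.mean(0).round(4),"sides",np.linalg.norm(e,axis=1).round(4),"ang",np.degrees(np.arctan2(e[:,1],e[:,0])).round(1),W.round(4).tolist())
E
python3 - <<'E'
from h import *
q=np.load("pics/w1.npz");p,d,M=q["p"],q["d"],q["M"];i=camera_info("wrist");h=cv2.cvtColor(p,cv2.COLOR_RGB2HSV)
roi=np.zeros(p.shape[:2],np.uint8);roi[5:215,20:262]=255
red=(cv2.inRange(h,(0,150,60),(8,255,255))|cv2.inRange(h,(172,150,60),(180,255,255)))&roi
for k in blobs(cv2.morphologyEx(red,cv2.MORPH_CLOSE,np.ones((5,5))),100): rect(k,i,M,.015,"tray@15mm"); print(cv2.approxPolyDP(k,6,True).reshape(-1,2).tolist())
roi[:,:100]=0
w=cv2.inRange(h,(0,0,130),(180,60,255))&roi
for k in blobs(w,2000): rect(k,i,M,.006,"floor"); a=cv2.approxPolyDP(k,6,True).reshape(-1,2); print(a.tolist(),onz(i,M,a.astype(float),.006).round(4)[:,:2].tolist())
# handle plate top, mat corners read off the picture
print("handle px",dep(i,M,[(33,65),(30,115),(33,90)],d).round(4))
print("mat",onz(i,M,[(66,17),(257,72),(228,203),(51,155)],.003).round(4)[:,:2].tolist())
# lid
l=cv2.inRange(h,(98,40,60),(125,120,255));roi[:]=0;roi[110:330,460:]=255
for k in blobs(l&roi,2000): a=cv2.approxPolyDP(k,6,True).reshape(-1,2); print("lid",a.tolist(),onz(i,M,a.astype(float),.115).round(4)[:,:2].tolist())
g=dep(i,M,[(575,238),(600,225),(610,250),(580,225),(590,300),(540,170)],d);print(g.round(4))
E
```

```text
tray@15mm c [0.4677 0.2037] sides [0.1299 0.1991 0.1291 0.2139] ang [175.9  96.4   2.4 -83.9] [[0.3917, 0.3111], [0.5213, 0.3017], [0.5434, 0.1039], [0.4144, 0.0984]]
[[64, 148], [161, 175], [66, 146], [78, 47], [237, 89], [75, 42]]
floor c [0.4695 0.1867] sides [0.1212 0.1792 0.121  0.1915] ang [176.9  96.5   2.7 -83.9] [[0.3987, 0.2821], [0.5198, 0.2756], [0.5401, 0.0975], [0.4192, 0.0917]]
[[100, 53], [101, 154], [164, 172], [184, 155], [199, 166], [223, 166], [238, 93]] [[0.5198, 0.2756], [0.4029, 0.2455], [0.4118, 0.1621], [0.4423, 0.1439], [0.4363, 0.1218], [0.4481, 0.093], [0.5384, 0.1041]]
handle px [[0.4831 0.3026 0.0689]
 [0.4312 0.2958 0.0687]
 [0.4582 0.2976 0.0688]]
mat [[0.544, 0.3275], [0.5697, 0.0914], [0.4041, 0.0723], [0.3757, 0.3106]]
lid [[517, 123], [522, 134], [514, 133], [465, 295], [601, 315], [639, 227], [639, 149]] [[0.6125, -0.1758], [0.6057, -0.1855], [0.6033, -0.1778], [0.4363, -0.2166], [0.4739, -0.377], [0.5763, -0.3543], [0.6425, -0.3046]]
[[ 0.5365 -0.2585  0.1572]
 [ 0.5563 -0.2744  0.1565]
 [ 0.54   -0.2962  0.1586]
 [ 0.5488 -0.256   0.157 ]
 [ 0.4849 -0.3507  0.1172]
 [ 0.5834 -0.2205  0.1148]]
```

```bash
python3 -m crank '.02 .03 -.03 0 0 -.12 1;.038 .057 -.06 0 0 -.24 1;.038 .057 -.10 0 0 -.281 1;.038 .057 -.14 0 0 -.281 1;.038 .057 -.18 0 0 -.281 1;.038 .057 -.22 0 0 -.281 1;.038 .057 -.25 0 0 -.281 1;.038 .057 -.275 0 0 -.281 1;.038 .057 -.295 0 0 -.281 1;.038 .057 -.307 0 0 -.281 1;.038 .057 -.307 0 0 -.281 1;.038 .057 -.307 0 0 -.281 1' 30
python3 -m crank '0 0 0 0 0 0 0;0 0 0 0 0 0 0;0 0 0 0 0 0 0;0 0 0 0 0 0 0;0 0 0 0 0 0 0;0 0 0 0 0 0 0;0 0 0 0 0 0 0;0 0 .015 0 0 0 0;0 0 .04 0 0 0 0;0 0 .07 0 0 0 0;0 0 .07 0 0 0 0' 30
python3 -c "
from h import *
snap('wrist','w2')"
```

```text
time_s: 2.58
eef_pos: [0.4967, 0.0202, 0.0231]
tool_rot: [-0.526, 0.526, -0.473, 0.473]
wrist_force: [-0.2, 0.1, 1.0]
gripper_width: 0.997
time_s: 3.5
eef_pos: [0.4991, 0.021, 0.0976]
tool_rot: [0.528, -0.525, 0.47, -0.474]
wrist_force: [1.5, 0.3, 0.5]
gripper_width: 0.452
```

View pics/w2.png

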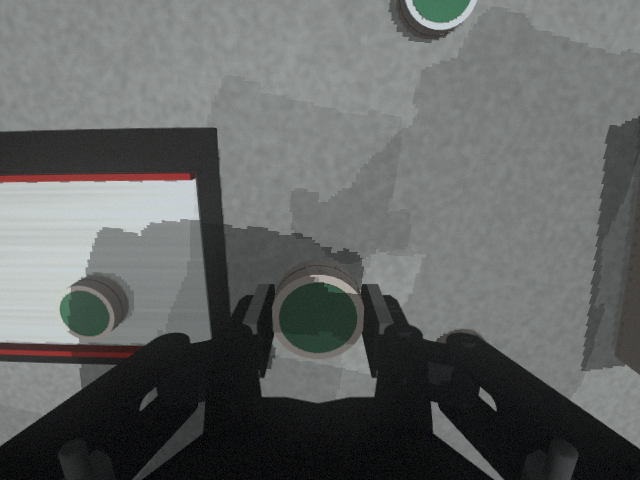

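```bash
python3 -m crank '0 .02 0 0 0 0 0;0 .05 0 0 0 0 0;.001 .085 0 0 0 0 0;.001 .12 0 0 0 0 0;.001 .145 -.01 0 0 0 0;.001 .156 -.03 0 0 0 0;.001 .156 -.05 0 0 0 0;.001 .156 -.058 0 0 0 0;.001 .156 -.062 0 0 0 0;.001 .156 -.062 0 0 0 0;.001 .156 -.062 0 0 0 .62;.001 .156 -.062 0 0 0 .62;.001 .156 -.062 0 0 0 .62;.001 .156 -.05 0 0 0 .62;.001 .156 -.02 0 0 0 .62;.001 .156 .03 0 0 0 1;.001 .156 .09 0 0 0 1;.001 .156 .09 0 0 0 1'
python3 - <<'E'
from h import *
print(get_state()["eef_pos"]);dishes(*snap("wrist","w3"),a=100);dishes(*snap("top","top3"),a=20)
E
```

```text
time_s: 5.05
eef_pos: [0.5012, 0.155, 0.186]
tool_rot: [0.537, -0.529, 0.468, -0.461]
wrist_force: [1.9, 0.6, 0.7]
gripper_width: 0.996
[0.50117728 0.15497899 0.18603838]
px 576 70 r 21.5 at z 0.018 [ 0.655 -0.028  0.018] depth [ 0.6543 -0.0265  0.0203]
px 390 16 r 22.2 at z 0.018 [0.6687 0.1262 0.018 ] depth [0.6687 0.1263 0.018 ]
px 369 280 r 7.0 at z 0.018 [ 0.4314 -0.0923  0.018 ] depth [ 0.4314 -0.0924  0.0174]
px 246 276 r 6.9 at z 0.018 [0.4482 0.1716 0.018 ] depth [0.4479 0.171  0.0215]
px 252 251 r 6.8 at z 0.018 [0.5011 0.1581 0.018 ] depth [0.5001 0.1569 0.025 ]
px 334 181 r 6.3 at z 0.018 [ 0.6549 -0.0264  0.018 ] depth [ 0.6549 -0.0264  0.018 ]
px 265 176 r 6.5 at z 0.018 [0.6696 0.1271 0.018 ] depth [0.6693 0.1271 0.0187]
px 396 135 r 18.8 at z 0.018 [ 0.7578 -0.1708  0.018 ] depth [ 0.7452 -0.1651  0.0481]
```

View pics/w3.png

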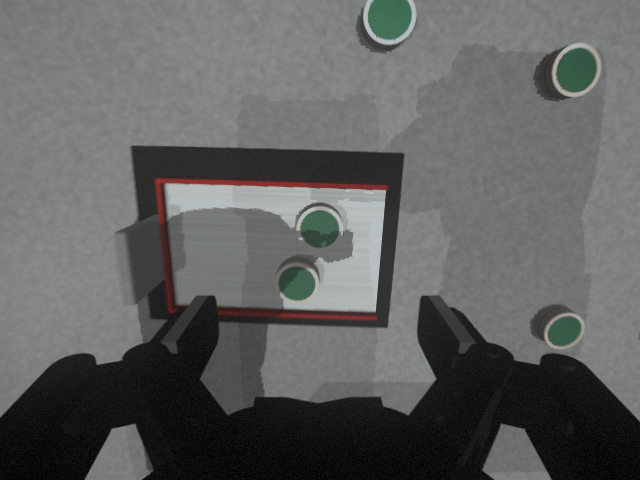

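```bash
python3 -m crank '0 0 0 0 0 0 1;0 0 0 0 0 0 1;0 0 0 0 0 0 1'; python3 - <<'E'
from h import *
s=get_state();print(s["qpos"].round(4) if hasattr(s["qpos"],"round") else s["qpos"],s["eef_pos"]);w,x,y,z=s["tool_rot"];print(R.from_quat([x,y,z,w]).as_matrix().round(3))
E
```

```text
time_s: 5.4
eef_pos: [0.5004, 0.1555, 0.1818]
tool_rot: [0.537, -0.53, 0.469, -0.46]
wrist_force: [0.3, -0.3, 0.2]
gripper_width: 1.004
[ 0.1376  0.2922 -0.1959  1.0847  0.0159  3.1406] [0.5004234  0.15551824 0.18181291]
[[ 0.138 -0.004  0.99 ]
 [-0.99   0.015  0.138]
 [-0.016 -1.    -0.002]]
```

```bash
python3 -m crank '.01 0 0 0 0 .12 1;.02 0 0 0 0 .24 1;.04 0 0 0 0 .36 1;.06 -.01 0 0 0 .48 1;.08 -.01 0 0 0 .6 1;.1 -.02 0 0 0 .72 1;.12 -.02 0 0 0 .84 1;.14 -.03 0 0 0 .96 1;.16 -.03 0 0 0 1.08 1;.165 -.03 0 0 0 1.2 1;.165 -.03 0 0 0 1.32 1;.165 -.03 0 0 0 1.44 1;.165 -.03 0 0 0 1.556 1;.165 -.03 0 0 0 1.556 1'; python3 -m crank '0 0 0 0 0 .12 1;0 0 0 0 0 .24 1;0 0 0 0 0 .36 1;0 0 0 0 0 .48 1;0 0 0 0 0 .6 1;0 0 0 0 0 .72 1;0 0 0 0 0 .84 1;0 0 0 0 0 .96 1;0 0 0 0 0 1.08 1;0 0 0 0 0 1.2 1;0 0 0 0 0 1.32 1;0 0 0 0 0 1.44 1;0 0 0 0 0 1.556 1;0 0 0 0 0 1.556 1;0 0 0 0 0 1.556 1'; cat >> h.py <<'E'
def pose():
    s=get_state();w,x,y,z=s["tool_rot"];m=R.from_quat([x,y,z,w]).as_matrix()
    a=m[:,1];n=np.cross(a,[0,0,-1]) # rotvec bringing the approach to straight down
    print("t",round(s["time_s"],1),"tcp",np.round(s["eef_pos"],4),"jaw",np.degrees(np.arctan2(m[1,0],m[0,0])).round(2),"fix tilt",n.round(4),"q",np.round(s["qpos"],2),"w",round(float(s["gripper_width"]),3),"F",np.round(s["wrist_force"],1))
E
python3 -c "
from h import *
pose()
for n in ('wrist','top'): dishes(*snap(n,n[0]+'4'),a=30)"
```

```text
time_s: 6.57
eef_pos: [0.6656, 0.1256, 0.1814]
tool_rot: [-0.705, 0.706, 0.039, -0.052]
wrist_force: [-0.5, -0.1, -0.6]
gripper_width: 1.003
time_s: 7.82
eef_pos: [0.6657, 0.1256, 0.1821]
tool_rot: [0.47, -0.478, -0.521, 0.529]
wrist_force: [-0.2, -0.9, 0.2]
gripper_width: 1.0
t 7.8 tcp [0.6657 0.1256 0.1821] jaw 95.88 fix tilt [0.0158 0.0009 0.    ] q [ 0.07  0.55  0.24  1.26 -0.02 -0.03] w 1.0 F [-0.2 -0.9  0.2]
px 385 12 r 22.6 at z 0.018 [0.4971 0.1569 0.018 ] depth [0.4994 0.156  0.0247]
px 369 281 r 6.7 at z 0.018 [ 0.4307 -0.0926  0.018 ] depth [ 0.4305 -0.0924  0.0199]
px 334 181 r 6.3 at z 0.018 [ 0.6549 -0.0264  0.018 ] depth [ 0.6542 -0.0264  0.0201]
px 396 135 r 18.8 at z 0.018 [ 0.7582 -0.1709  0.018 ] depth [ 0.7468 -0.1657  0.0454]
```

```bash
python3 -m crank '.0035 .001 -.04 .016 0 0 1;.0035 .001 -.08 .016 0 0 1;.0035 .001 -.11 .016 0 0 1;.0035 .001 -.135 .016 0 0 1;.0035 .001 -.15 .016 0 0 1;.0035 .001 -.159 .016 0 0 1;.0035 .001 -.159 .016 0 0 1;.0035 .001 -.159 .016 0 0 1;.0035 .001 -.159 .016 0 0 0;.0035 .001 -.159 .016 0 0 0;.0035 .001 -.159 .016 0 0 0;.0035 .001 -.159 .016 0 0 0;.0035 .001 -.159 .016 0 0 0;.0035 .001 -.159 .016 0 0 0;.0035 .001 -.14 .016 0 0 0;.0035 .001 -.11 .016 0 0 0;.0035 .001 -.09 .016 0 0 0;.0035 .001 -.09 .016 0 0 0;.0035 .001 -.09 .016 0 0 0' 30; python3 -c "
from h import *
pose()"
```

```text
time_s: 9.5
eef_pos: [0.6701, 0.1268, 0.094]
tool_rot: [-0.471, 0.473, 0.528, -0.525]
wrist_force: [-0.2, 0.2, -1.0]
gripper_width: 0.453
t 9.5 tcp [0.6701 0.1268 0.094 ] jaw 96.25 fix tilt [-0.0003  0.0044  0.    ] q [ 0.07  0.6   0.08  1.05  0.   -0.04] w 0.453 F [-0.2  0.2 -1. ]
```

```bash
python3 -m crank '-.02 .01 0 0 0 0 0;-.05 .025 0 0 0 0 0;-.08 .04 0 0 0 0 0;-.11 .055 0 0 0 0 0;-.14 .07 0 0 0 0 0;-.165 .085 -.01 0 0 0 0;-.176 .09 -.03 0 0 0 0;-.176 .09 -.05 0 0 0 0;-.176 .09 -.058 0 0 0 0;-.176 .09 -.062 0 0 0 0;-.176 .09 -.062 0 0 0 0;-.176 .09 -.062 0 0 0 .62;-.176 .09 -.062 0 0 0 .62;-.176 .09 -.062 0 0 0 .62;-.176 .09 -.05 0 0 0 .62;-.176 .09 -.02 0 0 0 .62;-.176 .09 .02 0 0 0 1;-.176 .09 .05 0 0 0 1'; python3 -m crank '.03 -.04 0 0 0 0 1;.05 -.08 0 0 0 0 1;.08 -.12 0 0 0 0 1;.11 -.16 0 0 0 0 1;.13 -.2 0 0 0 0 1;.15 -.23 0 0 0 0 1;.161 -.244 0 0 0 0 1;.161 -.244 0 0 0 0 1;.161 -.244 0 0 0 0 1'; python3 -c "
from h import *
pose()
for n in ('wrist','top'): dishes(*snap(n,n[0]+'5'),a=30)"
```

```text
time_s: 11.0
eef_pos: [0.4937, 0.2166, 0.1455]
tool_rot: [-0.471, 0.473, 0.527, -0.526]
wrist_force: [0.8, 0.3, 0.1]
gripper_width: 0.881
time_s: 11.75
eef_pos: [0.6553, -0.0295, 0.1424]
tool_rot: [-0.472, 0.473, 0.526, -0.525]
wrist_force: [-0.2, 0.8, 0.0]
gripper_width: 1.003
t 11.8 tcp [ 0.6553 -0.0295  0.1424] jaw 96.08 fix tilt [-0.0001  0.002   0.    ] q [-0.17  0.53  0.09  1.13  0.   -0.28] w 1.003 F [-0.2  0.8  0. ]
px 622 42 r 26.8 at z 0.018 [0.4957 0.1612 0.018 ] depth [0.4985 0.155  0.0259]
```

```bash
python3 -m crank '0 .002 -.04 0 0 0 1;0 .002 -.075 0 0 0 1;0 .002 -.1 0 0 0 1;0 .002 -.115 0 0 0 1;0 .002 -.119 0 0 0 1;0 .002 -.119 0 0 0 1;0 .002 -.119 0 0 0 1;0 .002 -.119 0 0 0 0;0 .002 -.119 0 0 0 0;0 .002 -.119 0 0 0 0;0 .002 -.119 0 0 0 0;0 .002 -.119 0 0 0 0;0 .002 -.119 0 0 0 0;0 .002 -.1 0 0 0 0;0 .002 -.07 0 0 0 0;0 .002 -.05 0 0 0 0;0 .002 -.05 0 0 0 0' 30; python3 -c "
from h import *
pose()
snap('wrist','w6');dishes(*snap('side','s6'),a=20);dishes(*snap('top','t6'),a=30)"
```

```text
time_s: 13.27
eef_pos: [0.6564, -0.0256, 0.0971]
tool_rot: [-0.47, 0.474, 0.528, -0.525]
wrist_force: [-0.1, 0.3, 0.0]
gripper_width: 0.45
t 13.3 tcp [ 0.6564 -0.0256  0.0971] jaw 96.25 fix tilt [0.0008 0.0078 0.    ] q [-0.16  0.56  0.01  1.01  0.   -0.27] w 0.45 F [-0.1  0.3  0. ]
px 620 469 r 21.9 at z 0.018 [ 0.5506 -0.7975  0.018 ] depth [ 0.5509 -0.7976  0.0175]
px 320 298 r 5.1 at z 0.018 [ 0.4312 -0.0927  0.018 ] depth [ 0.431  -0.0929  0.0184]
px 256 239 r 4.6 at z 0.018 [0.45  0.173 0.018] depth [0.447  0.1686 0.0241]
px 274 231 r 4.6 at z 0.018 [0.5035 0.1602 0.018 ] depth [0.503  0.1596 0.0189]
px 420 238 r 15.0 at z 0.018 [ 0.769  -0.1571  0.018 ] depth [ 0.7476 -0.1676  0.0447]
px 258 222 r 4.5 at z 0.018 [0.4963 0.2212 0.018 ] depth [0.494  0.218  0.0222]
px 399 135 r 17.5 at z 0.018 [ 0.7585 -0.1757  0.018 ] depth [ 0.7472 -0.1705  0.0449]
```

```bash
python3 -m crank '-.015 .015 0 0 0 0 0;-.04 .045 0 0 0 0 0;-.065 .078 0 0 0 0 0;-.09 .11 0 0 0 0 0;-.115 .14 0 0 0 0 0;-.14 .17 0 0 0 0 0;-.165 .2 0 0 0 0 0;-.19 .23 0 0 0 0 0;-.21 .25 -.01 0 0 0 0;-.214 .257 -.03 0 0 0 0;-.214 .257 -.05 0 0 0 0;-.214 .257 -.0585 0 0 0 0;-.214 .257 -.0625 0 0 0 0;-.214 .257 -.0625 0 0 0 0;-.214 .257 -.0625 0 0 0 .62;-.214 .257 -.0625 0 0 0 .62;-.214 .257 -.0625 0 0 0 .62;-.214 .257 -.04 0 0 0 .62;-.214 .257 .0 0 0 0 .62;-.214 .257 .05 0 0 0 1'; python3 -m crank '0 -.02 0 0 0 -.12 1;-.003 -.05 0 0 0 -.24 1;-.006 -.08 0 0 0 -.36 1;-.01 -.11 0 0 0 -.48 1;-.011 -.14 0 0 0 -.6 1;-.011 -.17 0 0 0 -.72 1;-.011 -.2 0 0 0 -.84 1;-.011 -.23 0 0 0 -.96 1;-.011 -.26 0 0 0 -1.08 1;-.011 -.29 0 0 0 -1.2 1;-.011 -.31 0 0 0 -1.32 1;-.011 -.324 0 0 0 -1.44 1;-.011 -.324 0 0 0 -1.571 1;-.011 -.324 0 0 0 -1.571 1;-.011 -.324 0 0 0 -1.571 1'; python3 -c "
from h import *
pose()
dishes(*snap('wrist','w7'),a=60);dishes(*snap('side','s7'),a=20);dishes(*snap('top','t7'),a=30)"
```

```text
time_s: 15.08
eef_pos: [0.4396, 0.2312, 0.1353]
tool_rot: [0.472, -0.472, -0.526, 0.527]
wrist_force: [1.6, 0.9, 0.1]
gripper_width: 0.744
time_s: 16.33
eef_pos: [0.4294, -0.0924, 0.1346]
tool_rot: [-0.705, 0.707, 0.04, -0.039]
wrist_force: [-0.3, 0.7, 0.1]
gripper_width: 0.998
t 16.3 tcp [ 0.4294 -0.0924  0.1346] jaw 6.4 fix tilt [0.002  0.0004 0.    ] q [-0.4   0.19 -0.48  0.9  -0.    1.06] w 0.998 F [-0.3  0.7  0.1]
px 620 468 r 22.0 at z 0.018 [ 0.5531 -0.7975  0.018 ] depth [ 0.5503 -0.7964  0.0228]
px 320 298 r 5.1 at z 0.018 [ 0.4302 -0.0939  0.018 ] depth [ 0.4296 -0.0945  0.0193]
px 256 239 r 4.6 at z 0.018 [0.45  0.173 0.018] depth [0.4474 0.1692 0.0233]
px 274 231 r 4.6 at z 0.018 [0.5035 0.1602 0.018 ] depth [0.4993 0.1548 0.0258]
px 420 238 r 15.0 at z 0.018 [ 0.769  -0.1571  0.018 ] depth [ 0.7509 -0.1659  0.0405]
px 240 228 r 4.3 at z 0.018 [0.4434 0.2373 0.018 ] depth [0.4407 0.233  0.0236]
px 258 222 r 4.5 at z 0.018 [0.4963 0.2212 0.018 ] depth [0.4951 0.2194 0.0203]
px 217 280 r 6.8 at z 0.018 [0.4404 0.2336 0.018 ] depth [0.44   0.2324 0.023 ]
px 246 276 r 6.9 at z 0.018 [0.4482 0.1716 0.018 ] depth [0.4478 0.1708 0.0227]
px 224 256 r 6.7 at z 0.018 [0.4935 0.2186 0.018 ] depth [0.4928 0.2174 0.0235]
px 252 251 r 6.7 at z 0.018 [0.5009 0.1575 0.018 ] depth [0.5004 0.1569 0.0216]
px 396 135 r 18.9 at z 0.018 [ 0.7589 -0.1709  0.018 ] depth [ 0.7477 -0.1658  0.0447]
```

View pics/w7.png

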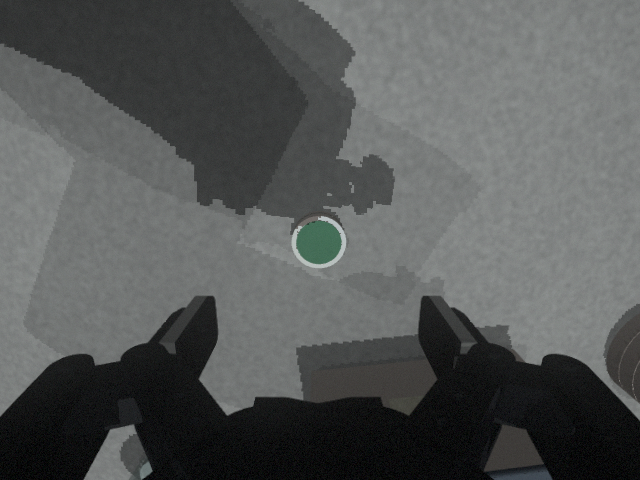

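```bash
python3 -m crank '.001 -.0005 -.04 0 0 0 1;.001 -.0005 -.075 0 0 0 1;.001 -.0005 -.1 0 0 0 1;.001 -.0005 -.108 0 0 0 1;.001 -.0005 -.111 0 0 0 1;.001 -.0005 -.111 0 0 0 1;.001 -.0005 -.111 0 0 0 0;.001 -.0005 -.111 0 0 0 0;.001 -.0005 -.111 0 0 0 0;.001 -.0005 -.111 0 0 0 0;.001 -.0005 -.111 0 0 0 0;.001 -.0005 -.111 0 0 0 0;.001 -.0005 -.09 0 0 0 0;.001 -.0005 -.06 0 0 0 0;.001 -.0005 -.04 0 0 0 0;.001 -.0005 -.04 0 0 0 0' 30; python3 -m crank '.003 .03 0 0 0 0 0;.006 .065 0 0 0 0 0;.009 .1 0 0 0 0 0;.012 .135 0 0 0 0 0;.015 .17 0 0 0 0 0;.018 .205 0 0 0 0 0;.021 .24 0 0 0 0 0;.024 .275 0 0 0 0 0;.027 .31 0 0 0 0 0;.03 .34 0 0 0 0 0;.0325 .361 0 0 0 0 0;.0325 .361 -.03 0 0 0 0;.0325 .361 -.05 0 0 0 0;.0325 .361 -.06 0 0 0 0;.0325 .361 -.0645 0 0 0 0;.0325 .361 -.0645 0 0 0 0'; python3 -c "
from h import *
pose()
snap('wrist','w8')"
```

```text
time_s: 17.82
eef_pos: [0.4322, -0.0935, 0.098]
tool_rot: [-0.704, 0.708, 0.04, -0.037]
wrist_force: [1.2, -1.1, -0.1]
gripper_width: 0.452
time_s: 19.15
eef_pos: [0.4624, 0.268, 0.0289]
tool_rot: [-0.705, 0.707, 0.038, -0.039]
wrist_force: [-0.3, 0.2, -0.9]
gripper_width: 0.45
t 19.1 tcp [0.4624 0.268  0.0289] jaw 6.24 fix tilt [ 0.0025 -0.0014  0.    ] q [ 0.37  0.45 -0.42  0.71 -0.    1.84] w 0.45 F [-0.3  0.2 -0.9]
```

View pics/w8.png

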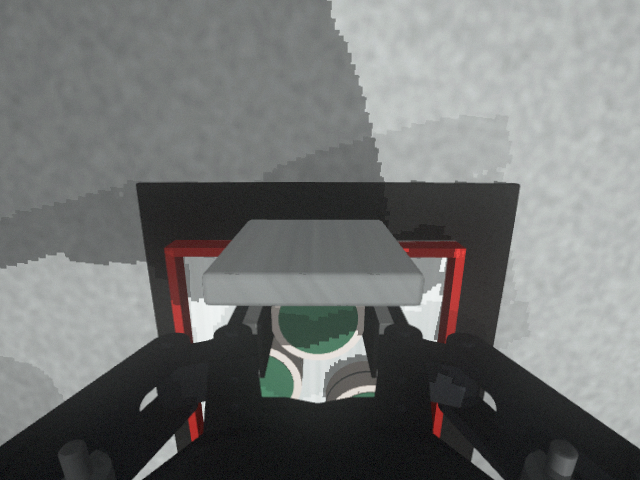

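```bash
python3 - <<'E'
from h import *
i=camera_info("wrist");q=np.load("pics/w8.npz");M=q["M"]
print("mat +y corners",onz(i,M,[(137,184),(519,184)],.003).round(4));print("tray +y corners",onz(i,M,[(166,241),(466,241)],.015).round(4))
print("handle top edges",onz(i,M,[(203,303),(423,303)],.069).round(4), dep(i,M,[(240,290),(380,290)],q["d"]).round(4))
E
python3 -m crank '0 0 0 0 0 0 .62;0 0 0 0 0 0 .62;0 0 0 0 0 0 .62;0 0 .03 0 0 0 .62;0 0 .07 0 0 0 .7;0 0 .11 0 0 0 1;0 .01 .15 0 0 0 1;0 .02 .19 0 0 0 1;0 .03 .20 0 0 0 1;0 .03 .20 0 0 0 1;0 .03 .20 0 0 0 1'
python3 -c "
from h import *
pose()
snap('wrist','w9');dishes(*snap('side','s9'),a=20);dishes(*snap('top','t9'),a=30)"
```

```text
mat +y corners [[0.3769 0.3122 0.003 ]
 [0.5442 0.3308 0.003 ]]
tray +y corners [[0.3947 0.2914 0.015 ]
 [0.5206 0.3054 0.015 ]]
handle top edges [[0.4277 0.2936 0.069 ]
 [0.4869 0.3002 0.069 ]] [[0.4376 0.2987 0.0692]
 [0.4745 0.303  0.0697]]
time_s: 20.12
eef_pos: [0.4631, 0.2984, 0.2302]
tool_rot: [-0.705, 0.707, 0.039, -0.038]
wrist_force: [-0.2, 0.1, 0.3]
gripper_width: 0.998
t 20.1 tcp [0.4631 0.2984 0.2302] jaw 6.28 fix tilt [0.0016 0.0012 0.    ] q [ 0.43  0.31 -0.03  1.23 -0.    1.89] w 0.998 F [-0.2  0.1  0.3]
px 620 468 r 22.0 at z 0.018 [ 0.5531 -0.7975  0.018 ] depth [ 0.5517 -0.7969  0.0205]
px 256 239 r 4.6 at z 0.018 [0.45  0.173 0.018] depth [0.449  0.1715 0.02  ]
px 274 231 r 4.6 at z 0.018 [0.5035 0.1602 0.018 ] depth [0.4996 0.1553 0.0251]
px 420 238 r 15.0 at z 0.018 [ 0.769  -0.1571  0.018 ] depth [ 0.7459 -0.1684  0.0469]
px 240 228 r 4.3 at z 0.018 [0.4434 0.2373 0.018 ] depth [0.442 0.235 0.021]
px 258 222 r 4.5 at z 0.018 [0.4963 0.2212 0.018 ] depth [0.4923 0.2155 0.0255]
px 238 218 r 4.6 at z 0.018 [0.467  0.2722 0.018 ] depth [0.4627 0.2652 0.0266]
px 217 280 r 6.8 at z 0.018 [0.4404 0.2336 0.018 ] depth [0.4398 0.2319 0.025 ]
px 246 276 r 6.9 at z 0.018 [0.4482 0.1716 0.018 ] depth [0.4477 0.1706 0.0238]
px 200 270 r 6.8 at z 0.018 [0.4649 0.2705 0.018 ] depth [0.4646 0.2698 0.0206]
px 224 256 r 6.8 at z 0.018 [0.4933 0.2188 0.018 ] depth [0.4924 0.2174 0.0244]
px 252 252 r 6.7 at z 0.018 [0.5007 0.1575 0.018 ] depth [0.5001 0.1567 0.0228]
px 396 135 r 18.9 at z 0.018 [ 0.7589 -0.1709  0.018 ] depth [ 0.7485 -0.1661  0.0429]
```

View pics/w9.png

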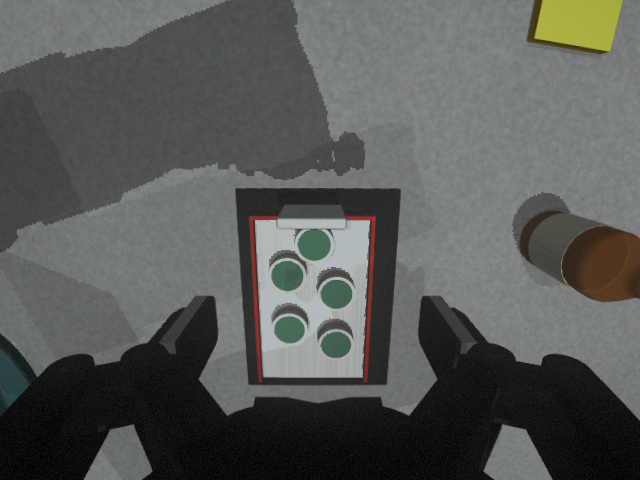

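```bash
python3 -m crank '.01 -.02 .02 0 0 .12 1;.02 -.06 .04 0 0 .24 1;.03 -.1 .05 0 0 .36 1;.035 -.14 .05 0 0 .48 1;.04 -.18 .05 0 0 .6 1;.045 -.22 .05 0 0 .72 1;.05 -.26 .05 0 0 .84 1;.055 -.3 .05 0 0 .96 1;.06 -.34 .05 0 0 1.08 1;.065 -.38 .05 0 0 1.2 1;.07 -.42 .05 0 0 1.32 1;.07 -.46 .05 0 0 1.44 1;.075 -.5 .05 0 0 1.56 1;.08 -.54 .05 0 0 1.688 1;.08 -.575 .05 0 0 1.688 1;.08 -.575 .05 0 0 1.688 1;.08 -.575 .05 0 0 1.688 1;.08 -.575 .05 0 0 1.688 1' 60
python3 - <<'E'
from h import *
pose();p,d,i,M=snap("wrist","w10")
h=cv2.cvtColor(p,cv2.COLOR_RGB2HSV)
l=cv2.inRange(h,(98,25,60),(125,140,255))
for k in blobs(cv2.morphologyEx(l,cv2.MORPH_CLOSE,np.ones((25,25))),4000):
    a=cv2.approxPolyDP(k,8,True).reshape(-1,2); print("lid",a.tolist(),onz(i,M,a.astype(float),.115).round(4)[:,:2].tolist())
E
```

```text
time_s: 21.77
eef_pos: [0.5422, -0.2782, 0.2783]
tool_rot: [-0.442, 0.441, 0.553, -0.552]
wrist_force: [0.0, -0.3, 0.7]
gripper_width: 1.0
t 21.8 tcp [ 0.5422 -0.2782  0.2783] jaw 102.79 fix tilt [-0.002  -0.0002 -0.    ] q [-0.61  0.41  0.25  1.41  0.   -0.83] w 1.0 F [ 0.  -0.3  0.7]
lid [[214, 116], [230, 321], [405, 320], [419, 161], [407, 124], [417, 115]] [[0.4725, -0.3774], [0.6501, -0.3369], [0.6126, -0.1766], [0.47, -0.208], [0.4443, -0.226], [0.4359, -0.2202]]
```

View pics/w10.png

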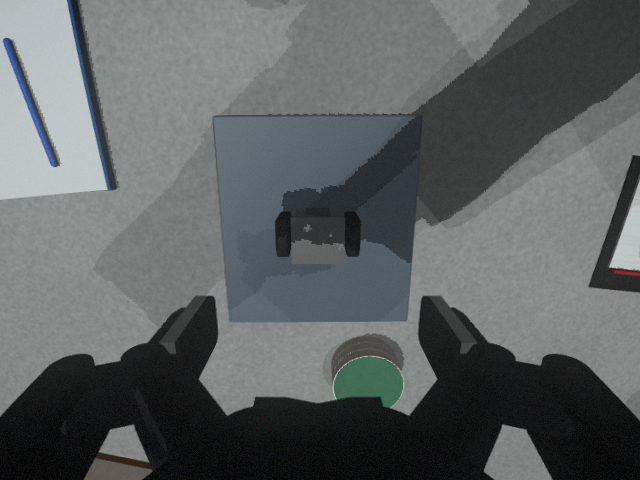

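```bash
python3 -m crank '.0008 .001 -.04 0 0 .004 1;.0008 .001 -.08 0 0 .004 1;.0008 .001 -.105 0 0 .004 1;.0008 .001 -.125 0 0 .004 1;.0008 .001 -.135 0 0 .004 1;.0008 .001 -.138 0 0 .004 1;.0008 .001 -.138 0 0 .004 1;.0008 .001 -.138 0 0 .004 0;.0008 .001 -.138 0 0 .004 0;.0008 .001 -.138 0 0 .004 0;.0008 .001 -.138 0 0 .004 0;.0008 .001 -.138 0 0 .004 0;.0008 .001 -.138 0 0 .004 0;.0008 .001 -.138 0 0 .004 0;.0008 .001 -.138 0 0 .004 0' 60;python3 -c "
from h import *
pose()"
```

```text
time_s: 23.07
eef_pos: [0.5449, -0.277, 0.1447]
tool_rot: [-0.437, 0.442, 0.554, -0.554]
wrist_force: [-3.6, -1.8, 18.8]
gripper_width: 0.463
t 23.1 tcp [ 0.5449 -0.277   0.1447] jaw 103.16 fix tilt [0.0029 0.0057 0.    ] q [-0.6   0.45 -0.05  1.07  0.   -0.83] w 0.463 F [-3.6 -1.8 18.8]
```

```bash
python3 -m crank '0 0 .005 0 0 0 0;0 0 .012 0 0 0 0;0 0 .02 0 0 0 0;0 0 .03 0 0 0 0;0 0 .04 0 0 0 0;0 0 .045 0 0 0 0;0 0 .045 0 0 0 0' 80;python3 -c "
from h import *
pose();snap('side','s11')"
```

```text
time_s: 23.65
eef_pos: [0.5443, -0.2761, 0.1885]
tool_rot: [-0.438, 0.44, 0.555, -0.554]
wrist_force: [-0.6, -0.3, -3.5]
gripper_width: 0.457
t 23.6 tcp [ 0.5443 -0.2761  0.1885] jaw 103.19 fix tilt [0.0008 0.0037 0.    ] q [-0.6   0.43  0.04  1.18  0.   -0.83] w 0.457 F [-0.6 -0.3 -3.5]
```

```bash
python3 -c "
import cv2;p=cv2.imread('pics/s11.png');cv2.imwrite('pics/s11c.png',cv2.resize(p[200:380,300:520],None,fx=3,fy=3))"
```

```text
(no output)
```

View pics/s11c.png

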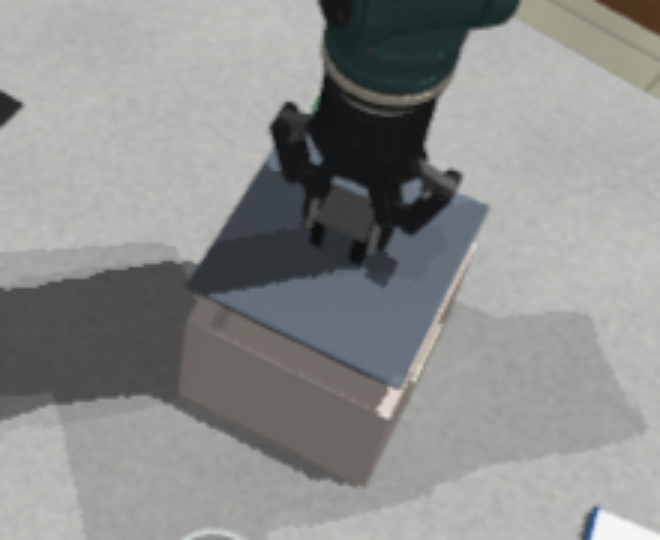

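```bash
python3 -m crank '0 .005 .015 0 0 0 0;-.003 .02 .015 0 0 0 0;-.008 .04 .015 0 0 0 0;-.015 .065 .015 0 0 0 0;-.021 .09 .015 0 0 0 0;-.026 .115 .015 0 0 0 0;-.032 .14 .01 0 0 0 0;-.038 .165 -.01 0 0 0 0;-.042 .185 -.03 0 0 0 0;-.045 .195 -.06 0 0 0 0;-.045 .195 -.085 0 0 0 0;-.045 .195 -.11 0 0 0 0;-.045 .195 -.125 0 0 0 0;-.045 .195 -.132 0 0 0 0;-.045 .195 -.136 0 0 0 0;-.045 .195 -.136 0 0 0 0;-.045 .195 -.136 0 0 0 0' 80;python3 -c "
from h import *
pose()"
```

```text
time_s: 25.12
eef_pos: [0.4992, -0.081, 0.0516]
tool_rot: [-0.439, 0.44, 0.555, -0.553]
wrist_force: [0.4, -0.4, -3.3]
gripper_width: 0.456
t 25.1 tcp [ 0.4992 -0.081   0.0516] jaw 103.18 fix tilt [-0.0001  0.0028  0.    ] q [-0.32  0.38 -0.47  0.72  0.   -0.55] w 0.456 F [ 0.4 -0.4 -3.3]
```

```bash
python3 -m crank '0 0 -.002 0 0 0 0;0 0 -.004 0 0 0 0;0 0 -.004 0 0 0 0;0 0 -.003 0 0 0 1;0 0 -.003 0 0 0 1;0 0 -.003 0 0 0 1;0 0 -.003 0 0 0 1;0 0 -.003 0 0 0 1;0 0 0 0 0 0 1;0 0 .03 0 0 0 1;0 0 .07 0 0 0 1;0 0 .11 0 0 0 1;-.005 .04 .13 0 0 -.03 1;-.01 .08 .13 0 0 -.06 1;-.015 .12 .13 0 0 -.09 1;-.018 .16 .13 0 0 -.12 1;-.021 .2 .13 0 0 -.12 1;-.025 .24 .13 0 0 -.12 1;-.03 .28 .13 0 0 -.12 1;-.035 .31 .13 0 0 -.12 1';python3 -m crank '-.005 .035 0 0 0 0 1;-.007 .07 0 0 0 0 1;-.007 .073 0 0 0 0 1;-.007 .073 0 0 0 0 1;-.007 .073 0 0 0 0 1';python3 -c "
from h import *
pose()
snap('wrist','w12');snap('top','t12')"
```

```text
time_s: 26.78
eef_pos: [0.4631, 0.232, 0.1811]
tool_rot: [-0.471, 0.472, 0.528, -0.526]
wrist_force: [0.7, -0.5, -0.2]
gripper_width: 1.0
time_s: 27.2
eef_pos: [0.4566, 0.302, 0.1808]
tool_rot: [-0.471, 0.472, 0.527, -0.527]
wrist_force: [-0.2, 0.1, 0.4]
gripper_width: 0.997
t 27.2 tcp [0.4566 0.302  0.1808] jaw 96.35 fix tilt [0.0003 0.0016 0.    ] q [ 0.44  0.33 -0.14  1.1  -0.    0.33] w 0.997 F [-0.2  0.1  0.4]
```

View pics/t12.png

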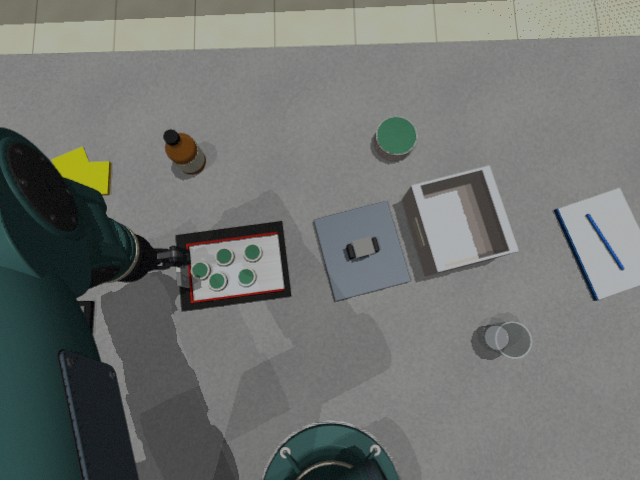

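View pics/w12.png

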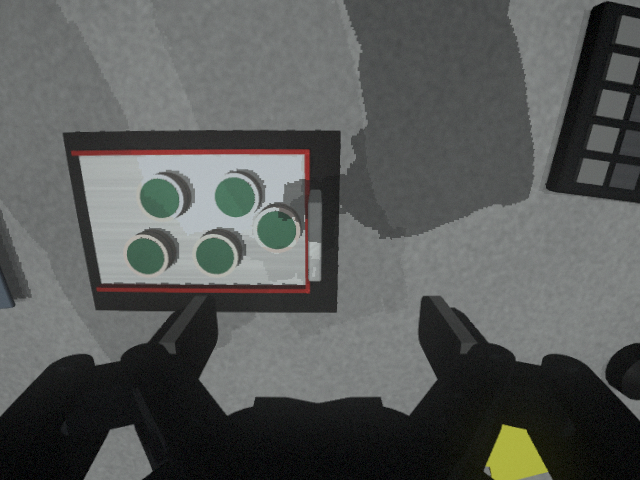

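```bash
python3 - <<'E'
from h import *
i=camera_info("wrist");q=np.load("pics/w12.npz");M=q["M"];d=q["d"]
a=onz(i,M,[(314,190),(315,281)],.069);print(a.round(4),a.mean(0).round(4)); print(dep(i,M,[(u,235) for u in range(304,328,2)],d).round(4).tolist())
print("mat",onz(i,M,[(64,132),(340,131),(337,311),(97,311)],.003).round(4)[:,:2].tolist());print("tray",onz(i,M,[(72,152),(309,151),(310,292),(98,291)],.015).round(4)[:,:2].tolist())
E
```

```text
[[0.4191 0.2961 0.069 ]
 [0.4861 0.3041 0.069 ]] [0.4526 0.3001 0.069 ]
[[0.4693, 0.2918, 0.0065], [0.4666, 0.2936, 0.0154], [0.4515, 0.2953, 0.0688], [0.4511, 0.2967, 0.0695], [0.4508, 0.2981, 0.0702], [0.4507, 0.2995, 0.07], [0.4506, 0.3009, 0.0698], [0.4506, 0.3024, 0.069], [0.4505, 0.3038, 0.0688], [0.4684, 0.3081, 0.0033], [0.4683, 0.3099, 0.0029], [0.468, 0.3117, 0.0032]]
mat [[0.4016, 0.0762], [0.3766, 0.3127], [0.5433, 0.3315], [0.5717, 0.0941]]
tray [[0.4167, 0.0907], [0.3954, 0.2888], [0.5205, 0.3028], [0.5429, 0.1048]]
```

```bash
python3 -m crank '.001 -.001 -.04 0 0 0 1;.001 -.001 -.08 0 0 0 1;.001 -.001 -.11 0 0 0 1;.001 -.001 -.125 0 0 0 1;.001 -.001 -.131 0 0 0 1;.001 -.001 -.131 0 0 0 1;.001 -.001 -.131 0 0 0 0;.001 -.001 -.131 0 0 0 0;.001 -.001 -.131 0 0 0 0;.001 -.001 -.131 0 0 0 0;.001 -.001 -.131 0 0 0 0;.001 -.001 -.131 0 0 0 0;.001 -.001 -.131 0 0 0 0;.001 -.001 -.131 0 0 0 0;.001 -.001 -.131 0 0 0 0;.001 -.001 -.131 0 0 0 0' 110; python3 -c "
from h import *
pose();dishes(*snap('top','t13'),a=30)"
```

```text
time_s: 28.63
eef_pos: [0.458, 0.3012, 0.0505]
tool_rot: [-0.471, 0.472, 0.527, -0.526]
wrist_force: [-2.6, -2.3, 8.5]
gripper_width: 0.1
t 28.6 tcp [0.458  0.3012 0.0505] jaw 96.31 fix tilt [-0.0001  0.0027  0.    ] q [ 0.43  0.44 -0.36  0.77 -0.    0.32] w 0.1 F [-2.6 -2.3  8.5]
px 216 281 r 7.0 at z 0.018 [0.4397 0.2348 0.018 ] depth [0.4392 0.2332 0.0247]
px 245 276 r 6.9 at z 0.018 [0.4478 0.1722 0.018 ] depth [0.4474 0.1713 0.0233]
px 223 256 r 6.9 at z 0.018 [0.4938 0.2201 0.018 ] depth [0.4933 0.2193 0.0217]
px 252 252 r 6.7 at z 0.018 [0.5008 0.1586 0.018 ] depth [0.4997 0.1574 0.0251]
px 396 135 r 18.9 at z 0.018 [ 0.7589 -0.1709  0.018 ] depth [ 0.7482 -0.166   0.0436]
```

```bash
python3 -m crank '0 0 .004 -.01 -.001 0 0;0 0 .01 -.025 -.003 0 0;0 0 .018 -.04 -.0045 0 0;0 0 .028 -.055 -.006 0 0;0 0 .04 -.06 -.0066 0 0;0 0 .055 -.06 -.0066 0 0;0 0 .07 -.06 -.0066 0 0;0 0 .085 -.06 -.0066 0 0;0 0 .1 -.06 -.0066 0 0;0 0 .11 -.06 -.0066 0 0;0 0 .115 -.06 -.0066 0 0;0 0 .115 -.06 -.0066 0 0;0 0 .115 -.06 -.0066 0 0' 110; python3 -c "
from h import *
pose();dishes(*snap('top','t14'),z=.12,a=30)
p,d,i,M=snap('wrist','w14');print(dep(i,M,[(150,230),(200,230),(250,230),(290,200)],d).round(3).tolist())"
```

```text
time_s: 29.77
eef_pos: [0.4576, 0.3012, 0.1647]
tool_rot: [0.455, -0.488, -0.513, 0.54]
wrist_force: [-0.3, 1.1, -4.4]
gripper_width: 0.102
t 29.8 tcp [0.4576 0.3012 0.1647] jaw 96.32 fix tilt [0.0601 0.0083 0.    ] q [ 0.46  0.36 -0.15  1.09 -0.06  0.35] w 0.102 F [-0.3  1.1 -4.4]
px 202 276 r 8.0 at z 0.12 [0.4417 0.2381 0.12  ] depth [0.4398 0.2324 0.1409]
px 234 270 r 7.9 at z 0.12 [0.4502 0.175  0.12  ] depth [0.4474 0.1695 0.1476]
px 210 248 r 7.9 at z 0.12 [0.4963 0.2237 0.12  ] depth [0.4926 0.2176 0.1438]
px 242 243 r 7.9 at z 0.12 [0.504  0.1616 0.12  ] depth [0.4999 0.157  0.145 ]
px 396 135 r 18.9 at z 0.12 [ 0.7162 -0.1515  0.12  ] depth [ 0.7479 -0.1659  0.0443]
[[0.434, 0.221, 0.143], [0.432, 0.244, 0.141], [0.434, 0.262, 0.122], [0.417, 0.281, 0.121]]
```

```bash
python3 -m crank '0 -.005 .002 0 0 0 0;.001 -.015 .005 0 0 .005 0;.003 -.03 .01 0 0 .01 0;.004 -.05 .01 0 0 .017 0;.006 -.072 .01 0 0 .025 0;.008 -.095 .01 0 0 .033 0;.010 -.118 .01 0 0 .041 0;.013 -.141 .01 0 0 .049 0;.015 -.164 .01 0 0 .057 0;.017 -.187 .01 0 0 .065 0;.019 -.21 .01 0 0 .073 0;.021 -.233 .01 0 0 .081 0;.023 -.256 .01 0 0 .089 0;.025 -.277 .01 0 0 .096 0;.026 -.296 .01 0 0 .103 0;.028 -.312 .01 0 0 .108 0;.029 -.325 .01 0 0 .113 0;.030 -.334 .01 0 0 .116 0;.0305 -.34 .01 0 0 .118 0;.0305 -.3425 .01 0 0 .119 0' 110; python3 -m crank '0 0 0 0 0 0 0;0 0 0 0 0 0 0;0 0 0 0 0 0 0;0 0 0 0 0 0 0'; python3 -c "
from h import *
pose();snap('top','t15');snap('side','s15')
a=cv2.imread('pics/t15.png')[140:320,280:540];b=cv2.imread('pics/s15.png')[170:400,250:500]
cv2.imwrite('pics/c15.png',np.hstack([cv2.resize(a,(400,300)),cv2.resize(b,(400,300))]))"
```

```text
time_s: 31.53
eef_pos: [0.4881, -0.0421, 0.1749]
tool_rot: [0.422, -0.457, -0.541, 0.566]
wrist_force: [-0.0, 0.6, -3.9]
gripper_width: 0.105
time_s: 31.87
eef_pos: [0.4882, -0.0408, 0.1749]
tool_rot: [0.422, -0.456, -0.541, 0.567]
wrist_force: [0.1, -0.7, -3.6]
gripper_width: 0.102
t 31.9 tcp [ 0.4882 -0.0408  0.1749] jaw 103.17 fix tilt [0.0582 0.0155 0.    ] q [-0.22  0.23 -0.31  1.01 -0.05 -0.45] w 0.102 F [ 0.1 -0.7 -3.6]
```

View pics/c15.png

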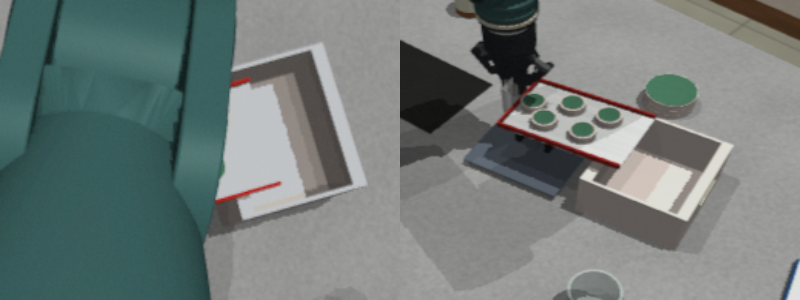

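```bash
python3 -m crank '.0005 -.002 .008 .058 .014 0 0;.001 -.006 .015 .117 .027 0 0;.002 -.0095 .023 .175 .041 0 0;.0028 -.0132 .031 .228 .053 0 0;.004 -.0185 .042 .282 .066 0 0;.0054 -.0242 .0525 .341 .079 0 0;.0067 -.0297 .063 .397 .093 0 0;.0084 -.0368 .0725 .453 .106 0 0;.01 -.044 .0825 .511 .119 0 0;.0118 -.0516 .092 .568 .132 0 0;.0138 -.06 .1 .623 .145 0 0;.0158 -.069 .109 .682 .159 0 0;.0179 -.0779 .117 .737 .172 0 0;.0179 -.0779 .117 .737 .172 0 0;.0179 -.0779 .117 .737 .172 0 0;.0179 -.0779 .117 .737 .172 0 0;.0179 -.0779 .117 .737 .172 0 0;.0179 -.0779 .117 .737 .172 0 0' 110;  python3 -c "
from h import *
pose();snap('top','t16');snap('side','s16')
a=cv2.imread('pics/t16.png')[140:320,280:540];b=cv2.imread('pics/s16.png')[170:400,250:500]
cv2.imwrite('pics/c16.png',np.hstack([cv2.resize(a,(400,300)),cv2.resize(b,(400,300))]))"
```

```text
time_s: 33.47
eef_pos: [0.506, -0.1184, 0.2923]
tool_rot: [-0.601, 0.225, 0.671, -0.371]
wrist_force: [-0.4, 1.0, -2.4]
gripper_width: 0.099
t 33.5 tcp [ 0.506  -0.1184  0.2923] jaw 103.21 fix tilt [-0.624  -0.1439 -0.    ] q [-0.61  0.56  0.33  1.9   0.44 -0.97] w 0.099 F [-0.4  1.  -2.4]
```

View pics/c16.png

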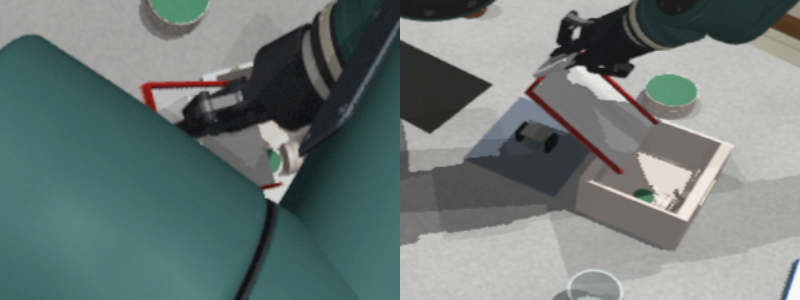

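```bash
python3 -m crank '-.002 .008 .01 -.049 -.0115 0 0;-.004 .0179 0 -.114 -.027 0 0;-.0061 .0263 -.01 -.169 -.04 0 0;-.0079 .0339 -.018 -.226 -.053 0 0;-.0112 .0482 -.035 -.34 -.079 0 0;-.0139 .0594 -.055 -.455 -.106 0 0;-.0151 .0647 -.066 -.509 -.119 0 0;-.0159 .0684 -.075 -.562 -.131 0 0;-.0169 .0719 -.082 -.62 -.145 0 0;-.0172 .0745 -.09 -.68 -.158 0 0;-.0172 .0745 -.09 -.68 -.158 0 0;-.0172 .0745 -.09 -.68 -.158 0 0' 110; python3 -m crank '0 .01 0 0 0 0 0;-.002 .03 0 0 0 -.01 0;-.004 .05 0 0 0 -.017 0;-.006 .075 0 0 0 -.025 0;-.008 .1 0 0 0 -.034 0;-.01 .125 0 0 0 -.043 0;-.012 .15 0 0 0 -.052 0;-.014 .175 0 0 0 -.06 0;-.016 .2 0 0 0 -.069 0;-.018 .225 0 0 0 -.078 0;-.02 .25 0 0 0 -.086 0;-.022 .275 0 0 0 -.095 0;-.024 .3 0 0 0 -.104 0;-.026 .32 0 0 0 -.11 0;-.027 .335 0 0 0 -.115 0;-.028 .345 0 0 0 -.12 0;-.028 .3495 0 0 0 -.12 0;-.028 .3495 0 0 0 -.12 0;-.028 .3495 -.03 0 0 -.12 0;-.028 .3495 -.07 0 0 -.12 0'; python3 -m crank '0 0 -.01 0 0 0 0;0 0 -.01 0 0 0 0;0 0 -.01 0 0 0 0'; python3 - <<'E'
from h import *
pose();p,d,i,M=snap("wrist","w17")
h=cv2.cvtColor(p,cv2.COLOR_RGB2HSV)
g=lambda u,v:dep(i,M,[(u,v)],d)[0].round(3)
print([g(u,235).tolist() for u in (100,150,200,250,290)],[g(u,170).tolist() for u in (150,270)])
p2,d2,i2,M2=snap("top","t17")
dishes(p2,d2,i2,M2,a=20)
E
```

```text
time_s: 34.57
eef_pos: [0.4884, -0.0436, 0.2022]
tool_rot: [-0.439, 0.439, 0.555, -0.554]
wrist_force: [-0.9, 0.3, -2.0]
gripper_width: 0.102
time_s: 36.23
eef_pos: [0.463, 0.3049, 0.1337]
tool_rot: [-0.471, 0.474, 0.528, -0.524]
wrist_force: [0.9, 0.4, -2.4]
gripper_width: 0.103
time_s: 36.48
eef_pos: [0.4612, 0.3041, 0.1222]
tool_rot: [0.472, -0.473, -0.526, 0.526]
wrist_force: [0.9, 0.4, -1.5]
gripper_width: 0.099
t 36.5 tcp [0.4612 0.3041 0.1222] jaw 96.18 fix tilt [0.0018 0.0009 0.    ] q [ 0.44  0.38 -0.24  0.96 -0.    0.33] w 0.099 F [ 0.9  0.4 -1.5]
[[0.449, 0.19, 0.078], [0.446, 0.216, 0.078], [0.443, 0.242, 0.078], [0.44, 0.268, 0.079], [0.438, 0.288, 0.078]] [[0.412, 0.218, 0.079], [0.407, 0.276, 0.078]]
px 454 236 r 6.8 at z 0.018 [ 0.5214 -0.2831  0.018 ] depth [ 0.5207 -0.2817  0.0227]
px 396 135 r 18.9 at z 0.018 [ 0.7589 -0.1709  0.018 ] depth [ 0.7481 -0.166   0.0438]
```

```bash
python3 -m crank '0 .001 -.02 0 0 .001 0;0 .001 -.04 0 0 .001 0;0 .001 -.055 0 0 .001 0;0 .001 -.064 0 0 .001 0;0 .001 -.069 0 0 .001 0;0 .001 -.072 0 0 .001 0;0 .001 -.073 0 0 .001 0;0 .001 -.073 0 0 .001 0;0 .001 -.073 0 0 .001 0;0 .001 -.073 0 0 .001 1;0 .001 -.073 0 0 .001 1;0 .001 -.073 0 0 .001 1;0 .001 -.073 0 0 .001 1;0 .001 -.073 0 0 .001 1;0 .001 -.073 0 0 .001 1;0 .001 -.04 0 0 .001 1;0 .001 0 0 0 .001 1;0 .001 .04 0 0 .001 1;0 .001 .058 0 0 .001 1;0 .001 .058 0 0 .001 1' ; python3 - <<'E'
from h import *
pose();p,d,i,M=snap("wrist","w18")
h=cv2.cvtColor(p,cv2.COLOR_RGB2HSV)
roi=np.zeros(p.shape[:2],np.uint8);roi[60:330,20:360]=255
red=(cv2.inRange(h,(0,150,50),(8,255,255))|cv2.inRange(h,(172,150,50),(180,255,255)))&roi
c=np.vstack(blobs(cv2.morphologyEx(red,cv2.MORPH_CLOSE,np.ones((7,7))),50));k=cv2.convexHull(c);rect(k,i,M,.015,"tray")
m=cv2.inRange(p,(0,0,0),(45,45,45))&roi
m=cv2.morphologyEx(m|red,cv2.MORPH_CLOSE,np.ones((15,15)))
for b in blobs(m,3000):
    a=cv2.approxPolyDP(cv2.convexHull(b),8,True).reshape(-1,2);print("mat",a.tolist(),onz(i,M,a.astype(float),.003)[:,:2].round(4).tolist())
a=cv2.approxPolyDP(k,6,True).reshape(-1,2);print("tray",a.tolist(),onz(i,M,a.astype(float),.015)[:,:2].round(4).tolist())
p2,d2,i2,M2=snap("top","t18")
E
```

```text
time_s: 38.25
eef_pos: [0.4626, 0.3066, 0.1843]
tool_rot: [-0.47, 0.473, 0.529, -0.525]
wrist_force: [0.7, 0.2, 0.5]
gripper_width: 0.999
t 38.2 tcp [0.4626 0.3066 0.1843] jaw 96.3 fix tilt [-0.0012  0.0075  0.    ] q [ 0.44  0.34 -0.12  1.11 -0.    0.33] w 0.999 F [0.7 0.2 0.5]
tray c [0.4731 0.196 ] sides [0.1986 0.1277 0.2244 0.1336] ang [ -83.8 -173.5   97.1   -4.7] [[0.4188, 0.0965], [0.3973, 0.2939], [0.5241, 0.3082], [0.552, 0.0856]]
mat [[334, 122], [331, 302], [216, 329], [159, 329], [93, 299], [60, 124]] [[0.3769, 0.3118], [0.5434, 0.3297], [0.5866, 0.2178], [0.5937, 0.1596], [0.5678, 0.0934], [0.4021, 0.0759]]
tray [[311, 287], [101, 286], [75, 148], [310, 145]] [[0.5242, 0.3082], [0.5461, 0.1105], [0.4202, 0.0964], [0.3976, 0.2939]]
```

```bash
python3 -m crank '0 -.03 .02 0 0 .01 1;.004 -.07 .03 0 0 .03 1;.008 -.11 .03 0 0 .05 1;.012 -.15 .03 0 0 .07 1;.016 -.19 .03 0 0 .09 1;.02 -.23 .03 0 0 .11 1;.025 -.27 .03 0 0 .12 1;.03 -.31 .03 0 0 .12 1;.034 -.35 .03 0 0 .12 1;.0366 -.3876 .03 0 0 .12 1;.0366 -.3876 .03 0 0 .12 1;.0366 -.3876 .03 0 0 .12 1;.0366 -.3876 .03 0 0 .12 1' 80; python3 - <<'E'
from h import *
pose();p,d,i,M=snap("wrist","w19")
h=cv2.cvtColor(p,cv2.COLOR_RGB2HSV);l=cv2.inRange(h,(98,25,40),(125,140,255))
for k in blobs(cv2.morphologyEx(l,cv2.MORPH_CLOSE,np.ones((25,25))),8000):
    a=cv2.approxPolyDP(cv2.convexHull(k),8,True).reshape(-1,2); print("lid",a.tolist(),onz(i,M,a.astype(float),.021).round(4)[:,:2].tolist())
E
python3 -c "
import cv2,numpy as np
a=cv2.imread('pics/t18.png')[140:320,300:540];b=cv2.imread('pics/w19.png')
cv2.imwrite('pics/c19.png',np.hstack([cv2.resize(a,(400,300)),cv2.resize(b,(400,300))]))"
```

```text
time_s: 39.43
eef_pos: [0.497, -0.0816, 0.2088]
tool_rot: [0.44, -0.44, -0.554, 0.554]
wrist_force: [-0.0, -0.1, -0.7]
gripper_width: 1.002
t 39.4 tcp [ 0.497  -0.0816  0.2088] jaw 103.13 fix tilt [ 0.0005 -0.0004  0.    ] q [-0.32  0.24 -0.19  1.14 -0.   -0.55] w 1.002 F [-0.  -0.1 -0.7]
lid [[413, 117], [470, 329], [427, 342], [237, 308], [222, 118]] [[0.3896, -0.0214], [0.5736, 0.0992], [0.5981, 0.0602], [0.6042, -0.1391], [0.4281, -0.1818]]
```

View pics/c19.png

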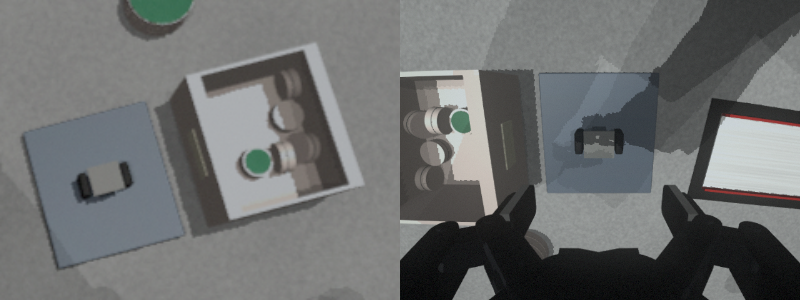

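```bash
python3 -m crank '.002 .0005 -.04 0 0 0 1;.002 .0005 -.08 0 0 0 1;.002 .0005 -.115 0 0 0 1;.002 .0005 -.14 0 0 0 1;.002 .0005 -.154 0 0 0 1;.002 .0005 -.158 0 0 0 1;.002 .0005 -.158 0 0 0 1;.002 .0005 -.158 0 0 0 1' 80; python3 -c "
from h import *
pose()"; python3 -m crank '0 0 0 0 0 0 0;0 0 0 0 0 0 0;0 0 0 0 0 0 0;0 0 0 0 0 0 0;0 0 0 0 0 0 0;0 0 0 0 0 0 0;0 0 0 0 0 0 0;0 0 .01 0 0 0 0;0 0 .03 0 0 0 0;0 0 .06 0 0 0 0;0 0 .09 0 0 0 0;0 0 .12 0 0 0 0;0 0 .14 0 0 0 0;0 0 .15 0 0 0 0;0 0 .15 0 0 0 0;0 0 .15 0 0 0 0' 80; python3 -c "
from h import *
pose();snap('wrist','w20')"
```

```text
time_s: 40.15
eef_pos: [0.5, -0.0807, 0.0526]
tool_rot: [-0.438, 0.44, 0.554, -0.554]
wrist_force: [0.7, 0.6, 0.9]
gripper_width: 1.001
t 40.1 tcp [ 0.5    -0.0807  0.0526] jaw 103.24 fix tilt [0.0016 0.0022 0.    ] q [-0.32  0.38 -0.46  0.73 -0.   -0.55] w 1.001 F [0.7 0.6 0.9]
time_s: 41.48
eef_pos: [0.4996, -0.0813, 0.202]
tool_rot: [-0.438, 0.44, 0.554, -0.554]
wrist_force: [-0.3, -1.2, -4.3]
gripper_width: 0.453
t 41.5 tcp [ 0.4996 -0.0813  0.202 ] jaw 103.17 fix tilt [0.0016 0.0024 0.    ] q [-0.32  0.25 -0.2   1.12 -0.   -0.55] w 0.453 F [-0.3 -1.2 -4.3]
```

```bash
python3 -m crank '.001 -.005 0 0 0 0 0;.004 -.02 0 0 0 0 0;.009 -.04 0 0 0 0 0;.015 -.065 0 0 0 0 0;.021 -.09 0 0 0 0 0;.027 -.115 0 0 0 0 0;.032 -.14 0 0 0 0 0;.038 -.165 0 0 0 0 0;.042 -.182 0 0 0 0 0;.044 -.191 0 0 0 0 0;.045 -.195 0 0 0 0 0;.045 -.195 0 0 0 0 0;.045 -.195 0 0 0 0 0;.045 -.195 0 0 0 0 0' 80; python3 - <<'E'
from h import *
pose();p,d,i,M=snap("wrist","w21");h=cv2.cvtColor(p,cv2.COLOR_RGB2HSV);l=cv2.inRange(h,(98,25,40),(125,140,255))
z=get_state()["eef_pos"][2]-.035+.005
for k in blobs(cv2.morphologyEx(l,cv2.MORPH_CLOSE,np.ones((25,25))),8000):
    a=cv2.approxPolyDP(cv2.convexHull(k),8,True).reshape(-1,2); print("lid",a.tolist(),onz(i,M,a.astype(float),z).round(4)[:,:2].tolist(),dep(i,M,[(u,140) for u in (240,318,390)],d).round(4).tolist())
p,d,i,M=snap("top","t21")
E
```

```text
time_s: 42.7
eef_pos: [0.5444, -0.2753, 0.2019]
tool_rot: [-0.439, 0.44, 0.554, -0.554]
wrist_force: [0.3, -0.2, -3.2]
gripper_width: 0.457
t 42.7 tcp [ 0.5444 -0.2753  0.2019] jaw 103.22 fix tilt [0.001  0.0014 0.    ] q [-0.6   0.42  0.07  1.21 -0.   -0.83] w 0.457 F [ 0.3 -0.2 -3.2]
lid [[510, 87], [587, 417], [572, 479], [87, 479], [39, 423], [126, 86]] [[0.4345, -0.2169], [0.5867, -0.1043], [0.6338, -0.0896], [0.703, -0.3848], [0.6653, -0.4139], [0.4713, -0.3748]] [[0.4826, -0.324, 0.1698], [0.4748, -0.2906, 0.1696], [0.4674, -0.2598, 0.1691]]
```

```bash
python3 -m crank '0 -.0015 -.01 0 0 0 0;0 -.0015 -.02 0 0 0 0;0 -.0015 -.028 0 0 0 0;0 -.0015 -.034 0 0 0 0;0 -.0015 -.039 0 0 0 0;0 -.0015 -.044 0 0 0 0;0 -.0015 -.048 0 0 0 0;0 -.0015 -.05 0 0 0 0;0 -.0015 -.05 0 0 0 0' 80; python3 -c "
from h import *
pose()"
```

```text
time_s: 43.55
eef_pos: [0.5445, -0.2777, 0.1515]
tool_rot: [0.439, -0.44, -0.554, 0.554]
wrist_force: [-1.0, 0.6, -3.4]
gripper_width: 0.457
t 43.5 tcp [ 0.5445 -0.2777  0.1515] jaw 103.17 fix tilt [0.0011 0.0013 0.    ] q [-0.6   0.45 -0.03  1.09 -0.   -0.83] w 0.457 F [-1.   0.6 -3.4]
```

```bash
python3 -m crank '0 0 -.002 0 0 0 0;0 0 -.004 0 0 0 0;0 0 -.006 0 0 0 0;0 0 -.007 0 0 0 0;0 0 -.007 0 0 0 0' 80; python3 -c "
from h import *
pose()"
```

```text
time_s: 43.97
eef_pos: [0.5449, -0.278, 0.1481]
tool_rot: [-0.437, 0.441, 0.554, -0.554]
wrist_force: [-11.0, 6.7, 33.6]
gripper_width: 0.455
t 44.0 tcp [ 0.5449 -0.278   0.1481] jaw 103.17 fix tilt [0.0034 0.0046 0.    ] q [-0.6   0.45 -0.04  1.08 -0.   -0.83] w 0.455 F [-11.    6.7  33.6]
```

```bash
python3 -m crank '0 0 .001 0 0 0 0;0 0 .002 0 0 0 0;0 0 .002 0 0 0 .5;0 0 .002 0 0 0 .6;0 0 .002 0 0 0 .7;0 0 .002 0 0 0 .8;0 0 .002 0 0 0 1;0 0 .002 0 0 0 1;0 0 .002 0 0 0 1;0 0 .002 0 0 0 1;0 0 .04 0 0 0 1;0 0 .08 0 0 0 1;0 0 .12 0 0 0 1;0 0 .13 0 0 0 1;0 0 .13 0 0 0 1;0 0 .13 0 0 0 1' 80; python3 - <<'E'
from h import *
pose();p,d,i,M=snap("wrist","w22");h=cv2.cvtColor(p,cv2.COLOR_RGB2HSV);l=cv2.inRange(h,(98,25,40),(125,140,255))
for k in blobs(cv2.morphologyEx(l,cv2.MORPH_CLOSE,np.ones((25,25))),4000):
    a=cv2.approxPolyDP(cv2.convexHull(k),8,True).reshape(-1,2); print("lid",a.tolist(),onz(i,M,a.astype(float),.115).round(4)[:,:2].tolist())
def patch(u,v): # mean depth over 9x9 -> height
    dd=d[v-4:v+5,u-4:u+5];c,w,_=rays(i,M,[(u,v)]);return (c+w[0]*np.median(dd)).round(4).tolist()
for uv in ((240,140),(395,140),(245,290),(390,290),(318,150)):print(uv,patch(*uv))
q=np.load("pics/w10.npz");d,M=q["d"],q["M"]
print("before");
for uv in ((240,140),(395,140),(245,290),(390,290),(318,150)):print(uv,patch(*uv))
# buttons: dark spans along row
for f in ("w10","w22"):
    g=cv2.imread(f"pics/{f}.png").max(2);c=np.where(g[225:245,260:380].min(0)<40)[0]+260;print(f,c.tolist())
E
```

```text
time_s: 45.3
eef_pos: [0.5448, -0.2779, 0.2751]
tool_rot: [-0.438, 0.44, 0.554, -0.554]
wrist_force: [0.0, 0.1, -0.8]
gripper_width: 0.997
t 45.3 tcp [ 0.5448 -0.2779  0.2751] jaw 103.17 fix tilt [0.0019 0.0024 0.    ] q [-0.6   0.41  0.24  1.4  -0.   -0.83] w 0.997 F [ 0.   0.1 -0.8]
lid [[213, 111], [447, 117], [440, 313], [230, 318], [208, 302]] [[0.4726, -0.3787], [0.4347, -0.1986], [0.599, -0.1484], [0.6487, -0.3366], [0.6372, -0.3589]]
(240, 140) [0.4896, -0.3539, 0.1156]
(395, 140) [0.4614, -0.2337, 0.1155]
(245, 290) [0.6171, -0.3277, 0.1155]
(390, 290) [0.587, -0.2006, 0.1155]
(318, 150) [0.4831, -0.2916, 0.1154]
before
(240, 140) [0.4863, -0.3539, 0.1154]
(395, 140) [0.4585, -0.232, 0.1154]
(245, 290) [0.6151, -0.3281, 0.1158]
(390, 290) [0.5858, -0.1994, 0.1158]
(318, 150) [0.4801, -0.2908, 0.1152]
w10 [276, 277, 278, 279, 280, 281, 282, 283, 284, 285, 286, 287, 288, 289, 290, 345, 346, 347, 348, 349, 350, 351, 352, 353, 354, 355, 356, 357, 358, 359, 360]
w22 [276, 277, 278, 279, 280, 281, 282, 283, 284, 285, 286, 287, 288, 289, 290, 291, 346, 347, 348, 349, 350, 351, 352, 353, 354, 355, 356, 357, 358, 359, 360, 361]
```

```bash
python3 -m crank '0 .02 .01 0 0 0 1;-.02 .05 .02 0 0 0 1;-.05 .08 .03 0 0 0 1;-.08 .11 .03 0 0 0 1;-.1 .14 .03 0 0 0 1;-.1 .17 .03 0 0 0 1;-.1 .2 .03 0 0 0 1;-.1 .22 .03 0 0 0 1;-.1 .22 .03 0 0 0 1;-.1 .22 .03 0 0 0 1'; python3 - <<'E'
from h import *
pose();snap("top","t23");snap("side","s23")
a=cv2.imread("pics/top0.png");
for f in ("t12","t18","t23"):
    b=cv2.imread(f"pics/{f}.png")
    print(f,{n:round(float(cv2.absdiff(a,b)[y0:y1,x0:x1].mean()),1) for n,(x0,y0,x1,y1) in dict(bottle=(160,125,210,180),stack=(370,112,422,162),beaker=(475,315,535,362),lidbin=(400,160,525,275)).items()})
a=cv2.imread("pics/side1.png");b=cv2.imread("pics/s23.png");print("side lid/bin",cv2.absdiff(a,b)[255:355,355:465].mean(),"beaker",cv2.absdiff(a,b)[370:425,345:395].mean(),"mat/tray",cv2.absdiff(a,b)[190:270,200:310].mean())
E
```

```text
time_s: 46.18
eef_pos: [0.4441, -0.0569, 0.3039]
tool_rot: [0.439, -0.439, -0.554, 0.555]
wrist_force: [-0.2, 0.3, -0.1]
gripper_width: 1.003
t 46.2 tcp [ 0.4441 -0.0569  0.3039] jaw 103.28 fix tilt [ 0.0009 -0.      0.    ] q [-0.31  0.12 -0.09  1.36 -0.   -0.54] w 1.003 F [-0.2  0.3 -0.1]
t12 {'bottle': 4.9, 'stack': 5.2, 'beaker': 9.0, 'lidbin': 28.2}
t18 {'bottle': 5.3, 'stack': 5.6, 'beaker': 8.9, 'lidbin': 27.6}
t23 {'bottle': 14.1, 'stack': 29.2, 'beaker': 32.0, 'lidbin': 39.0}
side lid/bin 3.6946363636363637 beaker 2.7294545454545456 mat/tray 16.230416666666667
```

```bash
python3 -c "
from cell import *
print(sign_off())"
```

```text
the job is handed in; nothing more can be done
None
```

The job is done and handed in at about 46 s of robot time. There were four small dishes on the bench. I put them on the tray beside the first, took the lid off, tipped all five into the bin, and put the tray and lid back.

- **Dishes:** after the pour the tray was empty, and the top and wrist pictures showed all five dishes inside the bin, none above the rim.
- **Tray:** its centre measured within about 1 mm of the mat's, and square to it (both turned about 6.3°).
- **Lid:** the plate sits at 115.5 mm, against 115.4 mm before I opened it. Both buttons are back out at their starting spread. The side view of the lid and bin matches the one from before.
- **Bottle, stack and beaker:** they had not moved in the last clear pictures. For the bottle and stack that is the top view just after the tray went back; the later top picture differed more there, because the arm and its shadow were in it. The beaker also matched in the final side view.

**Problems on the way:**
- The first dish landed about 20 mm off its planned spot because the last joint reached its limit. It was still well on the tray, so I planned the other spots around it.
- Seating the lid took about 34 N of downward push, with about 13 N sideways.
- I did not pull on the lid to prove the clips. That they are latched follows from its height and the button positions.

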